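# Pack the two-layer heating-block kit box

### The arm

A 6-joint arm with a two-finger parallel gripper is mounted at the origin on the work surface. World frame = base frame: x ahead of the robot, y to its left, z up, the work surface at z = 0. Lengths are in m, angles in rad, forces in N, time in s.
With the tool pointing down it reaches from about 0.25 to 0.775 m from the base axis. Payload 4 kg.
Tool frame: the origin (TCP) lies midway between the tips of the shut fingers; the grasp point (between the pads) lies 19 mm behind it (robot.tcp_to_grasp is the distance from the TCP to the grasp point, in m); x points along the fingers, y is the direction in which the jaws open and shut, and the axes are right-handed (so a half turn about x gives the same grasp; the last joint's range is limited). The gripper opens to 94 mm and grips with 3 to 60 N. Pads are 16 mm wide; open, the fingers measure 119 mm over their backs; the gripper's body (75 mm by 177 mm) begins 78 mm behind the grasp point.
Start: joints at [-1.392, 0.087, 1.371, -0, 1.684, -0.103], TCP at [0.153, -0.528, 0.206] pointing down, gripper open.
Joint ranges: [-3.1, 3.1], [-0.76, 2.03], [0.27, 2.55], [-1.08, 4.22], [0.17, 2.65], [-2.57, 2.57]. Speed limits (rad/s): [2.79, 2.79, 3.14, 3.14, 3.14, 3.14].

### API

Orientations are given as [roll, pitch, yaw] about the fixed x, y, z axes, in that order (R = Rz(yaw) Ry(pitch) Rx(roll)).
In Python, from bench import robot gives the robot as it stands.
- The arm moves only by the tool send_rows, never from a script. Its argument "increments" is a list of rows, each a list of 5 numbers: the opening, from -1 (shut) to 1 (fully open), so that 0 is half open, then the shift along the tool's x, y, z in m, then the turn about the tool's x in rad. In form: [[hand, tx, ty, tz, roll], ...]. A call has 1 to 5 rows; each row is the pose to reach, as a shift and turn from the pose commanded when the call began, along the tool's axes at that moment; what a row does not reach only later rows make up. A row lasts 1/12 s, in which the tool goes at most 41.7 mm and 7.16 degrees, less where a joint would pass 70% of its speed; a pose out of reach is approached as far as the arm can. A call with a gripper value outside its range is refused whole. The fingers move at their own pace and stop on an object; the grip force is fixed at half the most. Time passes only in rows, so rows that repeat a pose let the fingers close. It gives the time, the measured TCP pose, the force and the opening at its end, in the units of the state.
- robot.get_obs(): the state, without advancing time (a new reading comes with each control period).
- robot.snapshot(name): name is "side" or "top"; returns a dict with "image" (400x640x3 uint8, red, green, blue), "intrinsics" (3x3 intrinsics, pixels), "k1" (the pictures are not rectified: a ray, as slopes to the right and down, at radius r is drawn at 1 + k1 r^2 times it, then the intrinsics apply), "world_from_camera" (4x4, takes a point from camera to world coordinates). Camera axes: x right, y down, z forward; pixel columns grow to the right and rows downward; lengths in m; the calibration is good to about 2 mm. A picture is of the moment at which its call begins. There is no depth.
- robot.close_job(): hands the job in, once; it reports no verdict.
The state is a dict: "time": time; "joint_positions": joint angles; "qvel": joint speeds; "joint_torque": joint torques, N m; "tool_pos": TCP position; "ee_rot": TCP orientation; "wrist_force": force on the tool from outside, world axes, zero at the start; "wrist_torque": the same for the moment, N m; "width": finger opening in m.
Only numpy, scipy, OpenCV 4.12 (cv2) and the standard library are available. Lean on these libraries where they do the work, as an engineer would, in place of code of your own. Each camera call takes 0.05 s, during which the arm holds its last target.

### The job

Pack the two-layer kit box: first slide the loose metal tube block along the apron, without lifting it, into the empty lower bay until it is fully home against the back wall. Then fit the white divider tray squarely down onto the ledges above the blocks, and last stand the slide case upright on the tray's floor in either of its two compartments. Leave the stored block in its bay, and do not disturb the bottle or the dishes.

Things in the scene. Friction and masses are not known exactly. Their poses are not given: they have to be found in the camera images.
- kit_box: Fixed grey metal box, open top and front. Origin: centre of its underside, on the bench; x runs from open front to back wall, y left, z up. Outer 110 x 220 x 64 mm high; floor 3 mm. Back wall's inner face x = 50, side walls' y = +-105 mm. A 6 mm partition at y = 0 and 8 mm wide ledges along the side walls, tops at z = 46, form two bays 94 mm wide at y = 50 (empty) and -50 mm (stored block)
- bay_home (a point): On the box: where the loose block's centre is when home in the empty bay (box x 1, y 50, z 23 mm); axes as the box's. The block has 5 mm of play either side. The bay's mouth is 56 mm towards -x. The ledges' fronts carry small lead-in plates flaring outwards to 77 mm in front of the box's origin
- apron_mid (a point): Centre of the top of the box's level loading apron, flush with the bay floors, 3 mm above the bench, 160 mm (box x from -215 to -55) by 220 mm; axes as the box's
- tray_seat (a point): On the box: centre of the tray's underside when fitted (box x 0, y 0, z 46 mm), tray x along box x. The tray goes down between side walls, back wall and two small corner stops (8 mm wide, at the front ends of the ledges, z 46 to 64 mm) with 6 mm of play front and back and 5 mm left and right, and rests on ledges and partition
- block_center (a point): Centre of the loose aluminium tube block (dark round marks in its top, no real holes), 98 mm long (its x), 84 mm wide (its y), 40 mm high, about 0.6 kg, standing on the apron in front of the empty bay, its x roughly along the box's x; it goes in lengthways
- stored_center (a point): Centre of an identical tube block that already sits home in the other bay (box y = -50 mm); it stays there
- tray_grip (a point): Grip point of the white divider tray, 28 mm above its underside, in its rib. Tray 88 (x) x 200 mm (y), floor 4 mm, rim 16 mm high and 3 thick, about 0.25 kg, lying right way up on the bench; fits either way round. Rib along x at y = 0, 10 mm thick, its grip 64 mm long, top 40 mm above the underside. It leaves two compartments 82 x 92 mm centred at tray y = +-51 mm
- slide_case_center (a point): Centre of the closed dark grey plastic slide case with a black lid seam, standing upright on the bench: 72 mm long (its x), 36 mm wide (its y), 46 mm high (z), about 0.12 kg. In the fitted tray its centre is 73 mm above the bench
- bottle: Bystander: amber glass bottle, 64 mm diameter, 130 mm high, loose; origin at centre of its underside
- dishes: Bystander: low clear stack of dishes, 94 mm diameter, 30 mm high, loose; origin at centre of its underside
Not all that is in view belongs to the job. Of the things shaped like the part that bears slide_case_center, the grey one is meant.

How it is judged:
By the outcome, as a careful person would: the job done as asked, in the order asked, and still so for the second after the job is handed in, with the robot touching nothing.
It also fails if it takes over 72 s, if anything falls off the work surface, if the arm or the gripper's body presses on something with over 40 N, if the wrist force passes 120 N, or if a joint passes its speed limit or range.

## Working session

There is one attempt and no reset: what is moved stays moved. The work goes in short steps, Python scripts to look and compute and a tool call to move; the robot and the scene stay as the last step left them, time stands still between calls to the robot, and variables do not carry over. Pictures are saved under pics/ and viewed, and the job is handed in when it is done.

Besides the shell and the picture viewer there is one more tool, called by a JSON object that holds its "name" and its "arguments", one argument or row to a line. send_rows: Moves the arm, as the interface text tells. Its arguments: {"type":"object","properties":{"increments":{"type":"array"}},"required":["increments"]}

```bash
mkdir -p pics; ls
python3 - <<'E'
from bench import robot
import cv2
o=robot.get_obs()
for k,v in o.items(): print(k,v)
for n in("side","top"):
    s=robot.snapshot(n); cv2.imwrite(f"pics/{n}0.png",s["image"][:,:,::-1]); print(s["intrinsics"],s["k1"],s["world_from_camera"])
E
```

```text
pics
time 0.0
joint_positions [-1.39209160e+00  8.79350939e-02  1.37223394e+00 -1.17757664e-05
  1.68359450e+00 -1.03076425e-01]
qvel [-2.40021242e-04  3.07853284e-04  3.85645767e-05  1.06660926e-03
  8.79267253e-04 -9.01118079e-05]
joint_torque [ 1.69593745e-04 -3.40177989e+01 -3.02425504e+01  7.18668429e-02
  3.29808611e-02 -1.85307904e-04]
tool_pos [ 0.15284361 -0.52776913  0.20432536]
ee_rot [-1.66848155  1.56862541  1.75489095]
wrist_force [-0.25110389 -0.24304614 -0.53560753]
wrist_torque [0.01085464 0.00933921 0.02857081]
width 0.09419980155692466
[[430.71009029   0.         316.0671284 ]
 [  0.         430.71009029 198.41921964]
 [  0.           0.           1.        ]] -0.060829784126317336 [[-0.98610896 -0.1067457   0.12725749  0.38938899]
 [-0.16448775  0.52110358 -0.83749319  0.87996169]
 [ 0.02308447 -0.84679184 -0.53142327  0.5962888 ]
 [ 0.          0.          0.          1.        ]]
[[520.0280952    0.         313.97982416]
 [  0.         520.0280952  199.22033285]
 [  0.           0.           1.        ]] 0.03332551551060354 [[ 0.02590816 -0.99317485  0.1137211   0.33930726]
 [-0.99961584 -0.02685914 -0.00683796  0.03925288]
 [ 0.00984575 -0.11350026 -0.99348918  1.41332893]
 [ 0.          0.          0.          1.        ]]
```

View pics/top0.png

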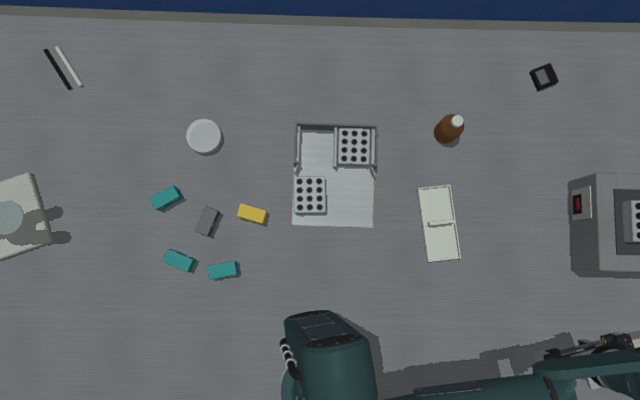

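View pics/side0.png

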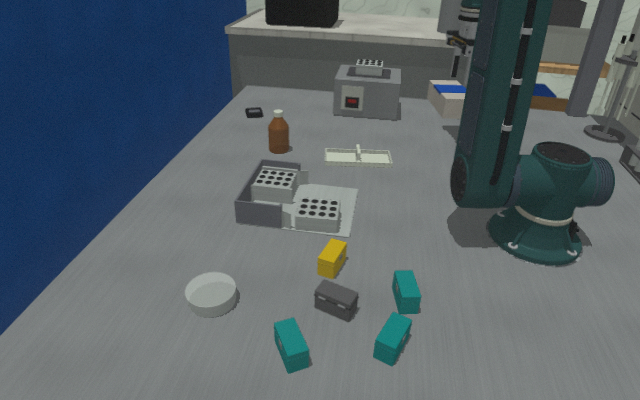

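The top view has the box at (336,150), the loose block at (310,195), the stored block at (354,147) and the tray at (438,223). The bottle is at (449,128) and the dishes at (204,136).
Slide-case lookalikes are grey (207,221), yellow (252,214), and teal (165,198), (179,261), (223,270). I choose the grey one. Next I'll check it in a close crop and measure.

```bash
cat > h.py <<'E'
import numpy as np, cv2
from bench import robot
from scipy.spatial.transform import Rotation as Rn
def undist(s,px):
    K=np.array(s["intrinsics"]); px=np.atleast_2d(np.asarray(px,float))
    p=cv2.undistortPoints(px.reshape(-1,1,2),K,np.array([s["k1"],0,0,0,0.])).reshape(-1,2)
    return p
def ray(s,px):
    T=np.array(s["world_from_camera"]); d=np.c_[undist(s,px),np.ones(len(np.atleast_2d(px)))]@T[:3,:3].T
    return T[:3,3],d
def plane(s,px,z):
    o,d=ray(s,px); t=(z-o[2])/d[:,2]; return o+d*t[:,None]
def proj(s,P):
    T=np.linalg.inv(np.array(s["world_from_camera"])); P=np.atleast_2d(P).astype(float)
    r,_=cv2.Rodrigues(T[:3,:3]); q,_=cv2.projectPoints(P,r,T[:3,3],np.array(s["intrinsics"]),np.array([s["k1"],0,0,0,0.])); return q.reshape(-1,2)
def crop(s,x0,y0,x1,y1,f,name):
    c=cv2.resize(np.ascontiguousarray(s["image"][y0:y1,x0:x1,::-1]),None,fx=f,fy=f,interpolation=cv2.INTER_CUBIC); cv2.imwrite(f"pics/{name}.png",c)
def tcp():
    o=robot.get_obs(); return np.array(o["tool_pos"]),Rn.from_euler("xyz",o["ee_rot"]).as_matrix(),o
E
python3 - <<'E'
from h import *
t=robot.snapshot("top"); s=robot.snapshot("side")
np.save("t0.npy",t,allow_pickle=True); np.save("s0.npy",s,allow_pickle=True)
crop(t,280,110,400,240,6 if 0 else 4.6,"tbox"); crop(t,140,180,280,290,5,"tcase"); crop(t,405,175,475,275,5.8,"ttray")
crop(s,230,140,400,260,4.6,"sbox")
crop(s,260,230,440,380,4,"scase")
p,R,o=tcp(); print(R.round(3),o["time"])
E
```

```text
[[-0.     0.278 -0.961]
 [ 0.001 -0.961 -0.278]
 [-1.    -0.001 -0.   ]] 0.2
```

View pics/tbox.png

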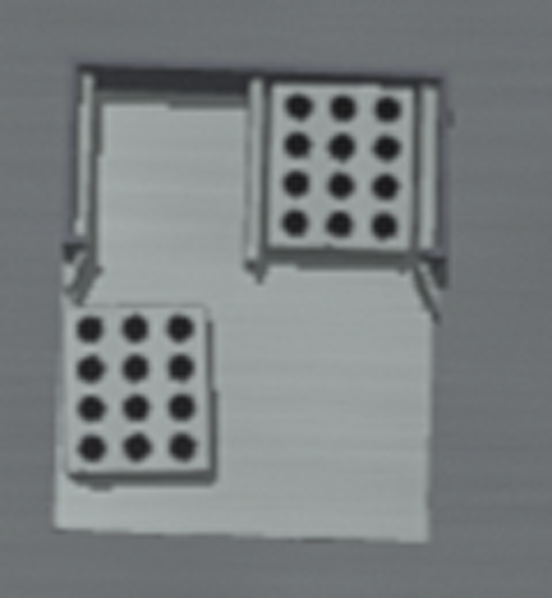

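View pics/tcase.png

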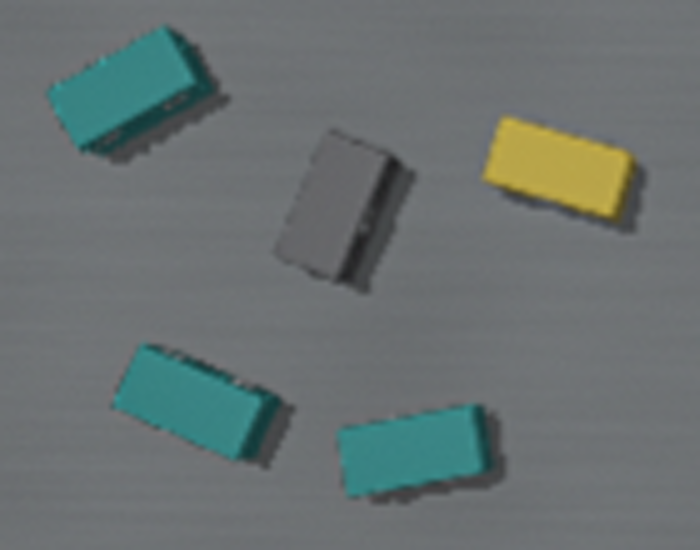

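View pics/ttray.png

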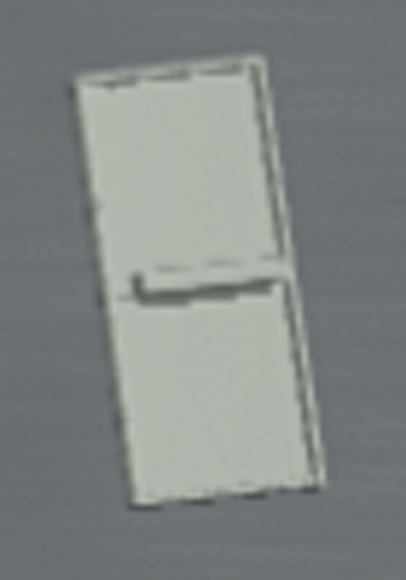

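View pics/sbox.png

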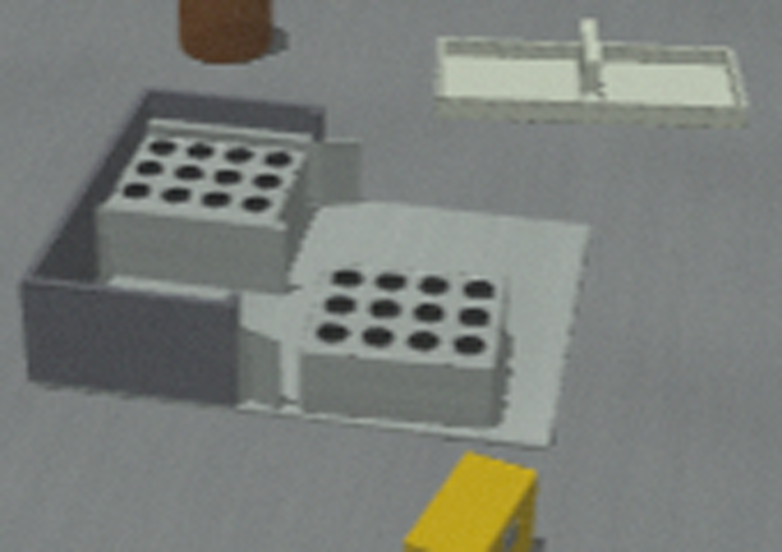

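View pics/scase.png

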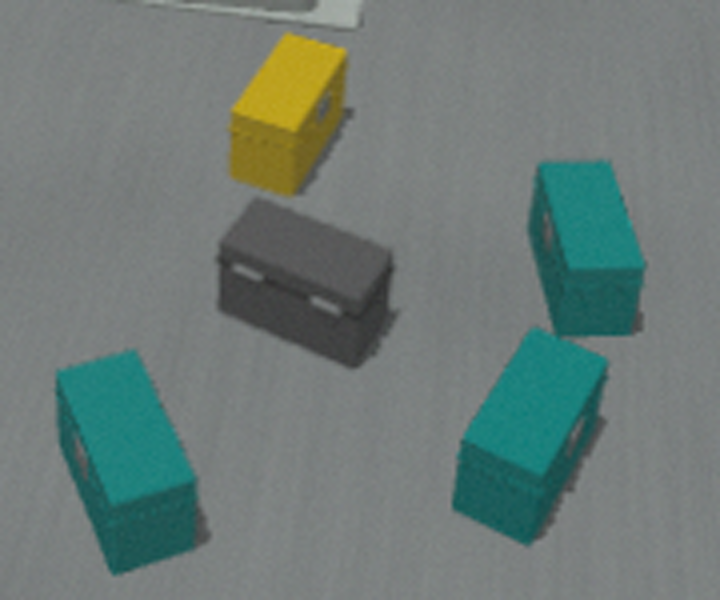

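The crop confirms the grey case at top (207,221), with a black lid seam and light clasps. The yellow and teal ones are lookalikes. Now to measure.

```bash
cat > m.py <<'E'
from h import *
def dots(s,x0,y0,x1,y1,z=0.043,thr=75,f=8):
    g=cv2.cvtColor(np.ascontiguousarray(s["image"][y0:y1,x0:x1]),cv2.COLOR_RGB2GRAY)
    g=cv2.resize(g,None,fx=f,fy=f,interpolation=cv2.INTER_CUBIC)
    n,l,st,c=cv2.connectedComponentsWithStats((g<thr).astype(np.uint8))
    c=[(ci+.5)/f-.5+np.array([x0,y0]) for ci,q in zip(c[1:],st[1:]) if 3*f*f<q[4]<40*f*f and q[2]<9*f and q[3]<9*f]
    return np.array(c)
def blockpose(s,box):
    c=dots(s,*box); P=plane(s,c,.043)[:,:2]
    return len(c),c,P
def rect(s,mask,z):
    ct,_=cv2.findContours(mask,cv2.RETR_EXTERNAL,cv2.CHAIN_APPROX_NONE)
    ct=max(ct,key=cv2.contourArea).reshape(-1,2).astype(float)
    P=plane(s,ct,z)[:,:2]*1000
    return cv2.minAreaRect(P.astype(np.float32)),ct
E
python3 - <<'E'
from m import *
t=np.load("t0.npy",allow_pickle=True).item(); s=np.load("s0.npy",allow_pickle=True).item()
for nm,im,b in(("loose t",t,(293,176,327,213)),("stored t",t,(337,126,371,166)),("loose s",s,(296,197,341,220)),("stored s",s,(252,168,297,188))):
    n,c,P=blockpose(im,b); print(nm,n)
    r=cv2.minAreaRect((P*1000).astype(np.float32)); print((np.mean(P,0)*1000).round(1),[np.round(v,1) for v in r])
# candidates points by eye in crops
def e(pts,o,f): return np.array([( (x+.5)/f-.5+o[0],(y+.5)/f-.5+o[1]) for x,y in pts])
print("apron corners z3 (near L, near R)",(plane(t,e([(55,527),(428,541)],(280,110),4.6),.003)[:,:2]*1000).round(1))
print("box rim z64 backL backR",(plane(t,e([(78,65),(446,77)],(280,110),4.6),.064)[:,:2]*1000).round(1))
print("apron side view",(plane(s,e([(548,443),(590,226)],(230,140),4.6),.003)[:,:2]*1000).round(1))
print("box rim side: backL, backR?",(plane(s,e([(24,280),(150,90),(325,106),(240,297)],(230,140),4.6),.064)[:,:2]*1000).round(1))
# tray top rim z16
print("tray rim z16",(plane(t,e([(76,77),(262,56),(325,486),(133,507)],(405,175),5.8),.016)[:,:2]*1000).round(1))
print("tray side z16",(plane(s,e([(437,37),(735,46),(748,107),(437,101)],(230,140),4.6),.016)[:,:2]*1000).round(1))
print("rib top z40 top",(plane(t,e([(135,272),(275,258)],(405,175),5.8),.040)[:,:2]*1000).round(1))
print("case z46 top",(plane(t,e([(333,129),(394,155),(336,281),(275,255)],(140,180),5),.046)[:,:2]*1000).round(1))
print("case side z46",(plane(s,e([(258,198),(391,257),(356,305),(220,248)],(260,230),4),.046)[:,:2]*1000).round(1))
E
```

```text
loose t 12
[510.1  43.1] [array([510.1,  43.1]), array([69.5, 52.1]), np.float64(2.6)]
stored t 12
[643.8 -73.2] [array([643.9, -73.2]), array([52.2, 69.5]), np.float64(89.4)]
loose s 12
[511.3  44.8] [array([511.2,  44.7]), array([69.1, 51.8]), np.float64(2.4)]
stored s 12
[644.5 -71.5] [array([644.5, -71.7]), array([52.3, 69.1]), np.float64(89.2)]
apron corners z3 (near L, near R) [[ 431.    88.6]
 [ 428.6 -131.7]]
box rim z64 backL backR [[ 694.    81.4]
 [ 692.9 -131.1]]
apron side view [[ 431.8   88.9]
 [ 428.8 -126.2]]
box rim side: backL, backR? [[ 698.2   87.3]
 [ 692.7 -126.8]
 [ 588.  -128.1]
 [ 589.1   81. ]]
tray rim z16 [[ 537.9 -250.9]
 [ 550.1 -337.7]
 [ 351.  -365.8]
 [ 338.9 -277.6]]
tray side z16 [[ 551.3 -334.6]
 [ 350.5 -364.3]
 [ 340.3 -274.5]
 [ 537.3 -240.6]]
rib top z40 top [[ 445.4 -273. ]
 [ 453.5 -336.8]]
case z46 top [[471.8 313.2]
 [458.9 280.6]
 [392.  307.6]
 [404.7 340.1]]
case side z46 [[460.1 287.6]
 [396.  314.4]
 [408.4 346.3]
 [472.  323.1]]
```

```bash
cat > plan.py <<'E'
from h import *
import sys
# usage: plan x y z(mm TCP) jawangle(deg)
def plan(x,y,z,ang):
    p,R,o=tcp(); d=R.T@(np.array([x,y,z])/1000-p)
    a=np.degrees(np.arctan2(R[1,1],R[0,1])); r=-((ang-a+90)%180-90)
    print("t %.2f"%o["time"],"tcp",(p*1000).round(1),"jaw %.2f"%a,"w %.1f"%(o["width"]*1000),"F",np.round(o["wrist_force"],1),"q6 %.2f"%o["joint_positions"][5])
    print("shift",d.round(4),"roll %.4f"%np.radians(r),"rows %.1f %.1f"%(np.linalg.norm(d)/.0417,abs(r)/7.16))
if __name__=="__main__": plan(*map(float,sys.argv[1:5]))
E
python3 plan.py 473.5 42.4 200 92.5
python3 - <<'E'
from m import *
t=np.load("t0.npy",allow_pickle=True).item(); s=np.load("s0.npy",allow_pickle=True).item()
# tray mask top
hsv=cv2.cvtColor(t["image"],cv2.COLOR_RGB2HSV)
g=t["image"].astype(int)
print(g[210,430],g[240,410],g[221,207],g[230,225])
m=np.zeros(g.shape[:2],np.uint8); m[175:275,405:475]=(g[175:275,405:475].mean(2)>150)
r,ct=rect(t,m,.016); print("tray",r)
m=np.zeros(g.shape[:2],np.uint8); sub=g[195:245,185:232]
print(sub[26,22],sub[5,5])
E
```

```text
t 0.20 tcp [ 152.9 -528.   204.8] jaw -73.85 w 94.2 F [ 0.4 -0.4 -0.2] q6 -0.10
shift [ 0.0054 -0.4587 -0.4666] roll 0.2382 rows 15.7 1.9
[175 182 172] [106 110 111] [102 103 105] [108 111 114]
tray ((444.883544921875, -308.2318115234375), (198.36981201171875, 87.1641616821289), 7.84864616394043)
[102 103 105] [108 112 115]
```

{"name": "send_rows", "arguments": {
  "increments": [
    [1,0,-0.03,-0.03,0.1],
    [1,0,-0.06,-0.06,0.2],
    [1,0.0054,-0.4587,-0.4666,0.2382],
    [1,0.0054,-0.4587,-0.4666,0.2382],
    [1,0.0054,-0.4587,-0.4666,0.2382]
  ]
}}

```text
time: 0.62
tool_pos: [0.2549, -0.3446, 0.204]
ee_rot: [-2.016, 1.57, 1.168]
wrist_force: [1.4, -0.9, 0.0]
width: 0.0939
```

```bash
python3 plan.py 473.5 42.4 200 92.5
```

```text
t 0.62 tcp [ 254.9 -344.6  204. ] jaw -87.56 w 93.9 F [ 1.4 -0.9  0. ] q6 0.46
shift [ 0.0041 -0.3774 -0.2348] roll -0.0011 rows 10.7 0.0
```

{"name": "send_rows", "arguments": {
  "increments": [
    [1,0,-0.37,-0.23,0],
    [1,0,-0.37,-0.23,0],
    [1,0,-0.37,-0.23,0],
    [1,0,-0.37,-0.23,0],
    [1,0,-0.37,-0.23,0]
  ]
}}

```text
time: 1.03
tool_pos: [0.3571, -0.163, 0.2044]
ee_rot: [2.469, 1.57, -0.629]
wrist_force: [0.1, -0.1, 0.3]
width: 0.094
```

{"name": "send_rows", "arguments": {
  "increments": [
    [1,0,-0.16,-0.1,0],
    [1,0,-0.16,-0.1,0],
    [1,0,-0.16,-0.1,0],
    [1,0,-0.16,-0.1,0],
    [1,0,-0.16,-0.1,0]
  ]
}}

```text
time: 1.45
tool_pos: [0.4507, 0.0031, 0.204]
ee_rot: [-1.834, 1.569, 1.355]
wrist_force: [-0.1, -0.8, -0.7]
width: 0.0943
```

```bash
python3 plan.py 473.5 42.4 120 92.5
```

```text
t 1.45 tcp [450.7   3.1 204. ] jaw -87.28 w 94.3 F [-0.1 -0.8 -0.7] q6 1.40
shift [ 0.0841 -0.038  -0.0247] roll 0.0038 rows 2.3 0.0
```

{"name": "send_rows", "arguments": {
  "increments": [
    [1,0,-0.036,-0.023,0],
    [1,0.08,-0.036,-0.023,0],
    [1,0.08,-0.036,-0.023,0],
    [1,0.08,-0.036,-0.023,0],
    [1,0.08,-0.036,-0.023,0]
  ]
}}

```text
time: 1.87
tool_pos: [0.4685, 0.0365, 0.1216]
ee_rot: [-0.067, 1.563, 3.119]
wrist_force: [0.9, -0.3, -0.0]
width: 0.0943
```

```bash
python3 plan.py 473.5 42.4 60 92.5
python3 - <<'E'
from h import *
t=robot.snapshot("top"); s=robot.snapshot("side"); crop(t,250,100,420,250,4,"t1"); crop(s,230,100,430,260,4,"s1")
E
python3 plan.py 473.5 42.4 60 92.5
```

```text
t 1.87 tcp [468.5  36.5 121.6] jaw -87.48 w 94.3 F [ 0.9 -0.3 -0. ] q6 1.48
shift [ 0.0616 -0.0056 -0.0057] roll 0.0003 rows 1.5 0.0
t 1.97 tcp [472.6  35.9 126.9] jaw -87.54 w 93.8 F [-1.2  0.2  0.6] q6 1.48
shift [ 0.0669 -0.0065 -0.0009] roll -0.0008 rows 1.6 0.0
```

View pics/t1.png

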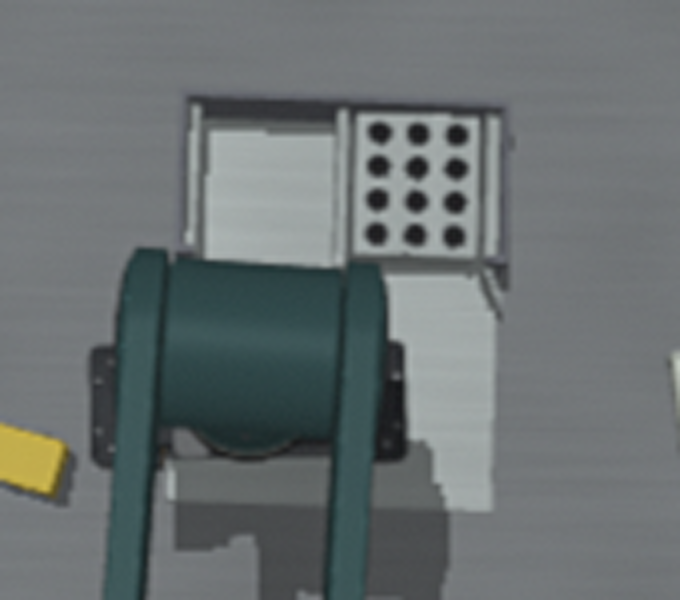

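View pics/s1.png

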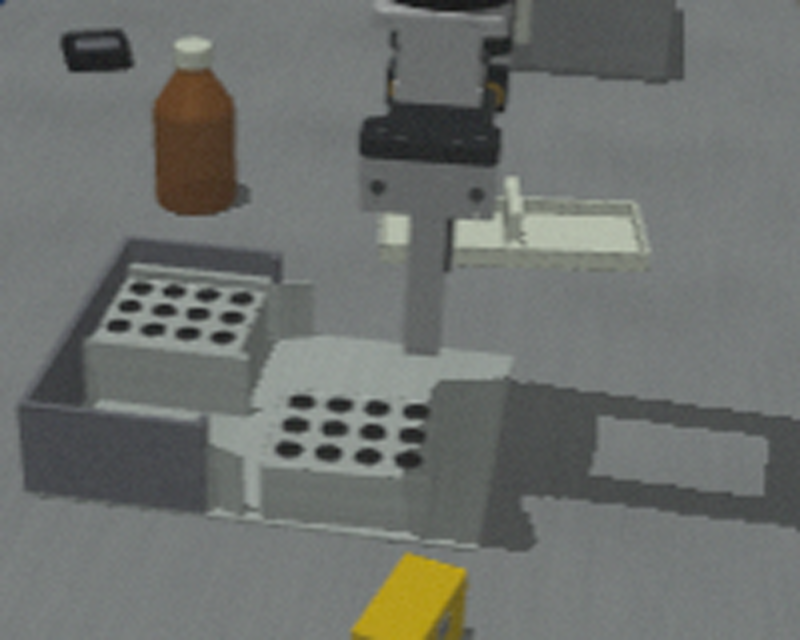

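Both views show the gripper astride the rear of the block. Next I check that the camera and robot frames agree, using the finger's tip in the side view (crop px ~(405..440, 353)).

```bash
python3 - <<'E'
from h import *
s=robot.snapshot("side"); e=lambda x,y:((x+.5)/4-.5+230,(y+.5)/4-.5+100)
print(plane(s,[e(405,352),e(439,355)],.127)*1000)
E
python3 plan.py 473.5 42.4 60 92.5
```

```text
[[477.85340708  91.17975917 127.        ]
 [459.60710248  90.59883664 127.        ]]
t 2.02 tcp [473.4  35.7 127.9] jaw -87.56 w 94.1 F [ 0.5  0.6 -0.4] q6 1.48
shift [ 0.0679 -0.0067  0.    ] roll -0.0010 rows 1.6 0.0
```

Run:
```python
from h import *
s=robot.snapshot("side"); crop(s,310,130,360,215,8,"s2"); p,R,o=tcp(); print(p,o["qvel"].round(3))
for y in (-59.5,-47,47,59.5):
  for x in(-8,8): print(y,x,proj(s,p+R@np.array([0,y/1000,x/1000])).round(1))
```

```text
[0.47352788 0.03565768 0.12809934] [ 0.001 -0.003  0.004  0.    -0.002  0.001]
-59.5 -8 [[330.1 188.1]]
-59.5 8 [[337.6 188.8]]
-47 -8 [[330.6 185.2]]
-47 8 [[338.  185.8]]
47 -8 [[334.4 165.1]]
47 8 [[341.2 165.7]]
59.5 -8 [[334.9 162.7]]
59.5 8 [[341.6 163.2]]
```

View pics/s2.png

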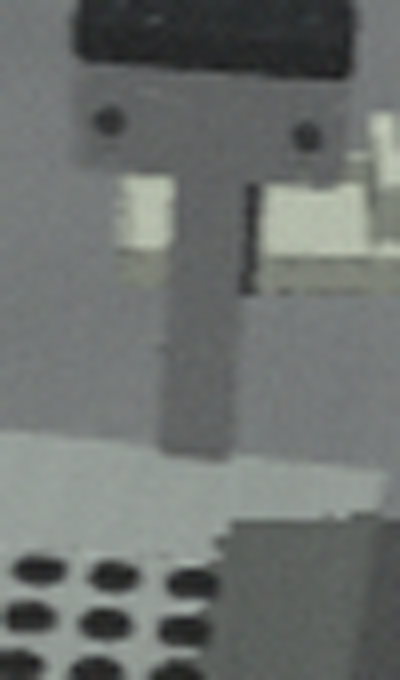

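{"name": "send_rows", "arguments": {
  "increments": [
    [1,0.02,-0.006,0,0],
    [1,0.05,-0.006,0,0],
    [1,0.078,-0.006,0,0],
    [1,0.078,-0.006,0,0],
    [1,0.078,-0.006,0,0]
  ]
}}

```text
time: 2.48
tool_pos: [0.4712, 0.0419, 0.0473]
ee_rot: [2.736, 1.57, -0.363]
wrist_force: [0.5, 0.0, 0.0]
width: 0.0939
```

{"name": "send_rows", "arguments": {
  "increments": [
    [1,0.006,0,0,0],
    [1,0.012,0,0,0],
    [1,0.018,0,0,0],
    [1,0.018,0,0,0]
  ]
}}

```text
time: 2.82
tool_pos: [0.4706, 0.0422, 0.028]
ee_rot: [0.198, 1.57, -2.9]
wrist_force: [-0.7, -0.8, 0.1]
width: 0.0939
```

```bash
python3 plan.py 473.5 41.7 10 92.5;  python3 - <<'E'
from h import *
s=robot.snapshot("side"); crop(s,280,130,380,240,6,"s3")
E
```

```text
t 2.82 tcp [470.6  42.2  28. ] jaw -87.51 w 93.9 F [-0.7 -0.8  0.1] q6 1.50
shift [ 0.018   0.0006 -0.0029] roll -0.0002 rows 0.4 0.0
```

View pics/s3.png

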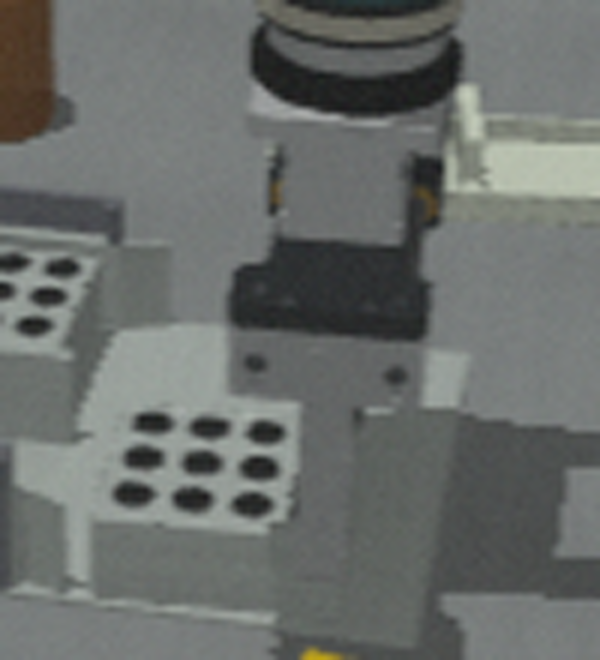

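The fingers straddle the block with no contact force. I lower them and close.

{"name": "send_rows", "arguments": {
  "increments": [
    [1,0.009,0,0,0],
    [1,0.017,0,0,0],
    [1,0.017,0,0,0],
    [0.5,0.017,0,0,0],
    [0.5,0.017,0,0,0]
  ]
}}

```text
time: 3.28
tool_pos: [0.4706, 0.0421, 0.011]
ee_rot: [0.542, 1.57, -2.556]
wrist_force: [-0.4, -2.0, -0.8]
width: 0.0838
```

{"name": "send_rows", "arguments": {
  "increments": [
    [0.5,0,0,0,0],
    [0.5,0,0,0,0],
    [0.5,0,0,0,0]
  ]
}}

```text
time: 3.53
tool_pos: [0.4706, 0.0421, 0.011]
ee_rot: [0.543, 1.57, -2.555]
wrist_force: [0.4, -0.5, -2.9]
width: 0.0839
```

```bash
python3 plan.py 470 30 11 89.3;  python3 - <<'E'
from m import *
t=robot.snapshot("top"); s=robot.snapshot("side"); crop(s,280,130,380,240,6,"s4")
c=dots(s,290,195,330,222); P=plane(s,c,.043)*1000; print(P[:,:2].round(1))
t=np.load("s0.npy",allow_pickle=True).item();c=dots(t,290,195,345,222); print((plane(t,c,.043)[:,:2]*1000).round(1))
E
```

```text
t 3.53 tcp [470.6  42.1  11. ] jaw -87.51 w 83.9 F [ 0.4 -0.5 -2.9] q6 1.50
shift [0.     0.0121 0.0011] roll 0.0557 rows 0.3 0.4
[[509.1  -0.8]
 [546.7  21. ]
 [524.   20.2]
 [545.7  46.7]
 [522.6  45.9]
 [500.   44.9]
 [544.6  72.7]
 [521.9  71.8]
 [499.   70.7]]
[[546.8  20.3]
 [523.8  19.4]
 [501.4  18.4]
 [477.8  17.5]
 [545.6  46.2]
 [522.6  45.2]
 [499.9  44.3]
 [476.9  43.6]
 [544.6  72. ]
 [521.7  71.1]
 [498.8  70. ]
 [475.9  69.1]]
```

View pics/s4.png

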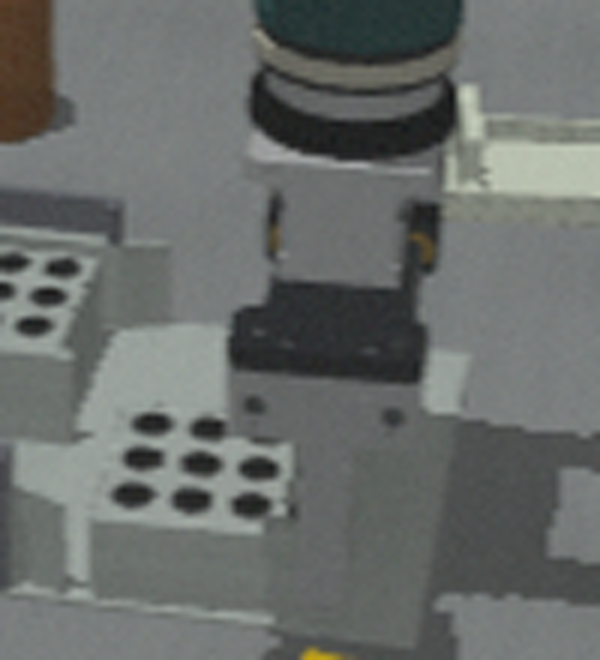

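Run:
```python
from h import *
t=np.load("t0.npy",allow_pickle=True).item()
crop(t,290,115,345,195,10,"bay0")
```

```text
(no output)
```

View pics/bay0.png

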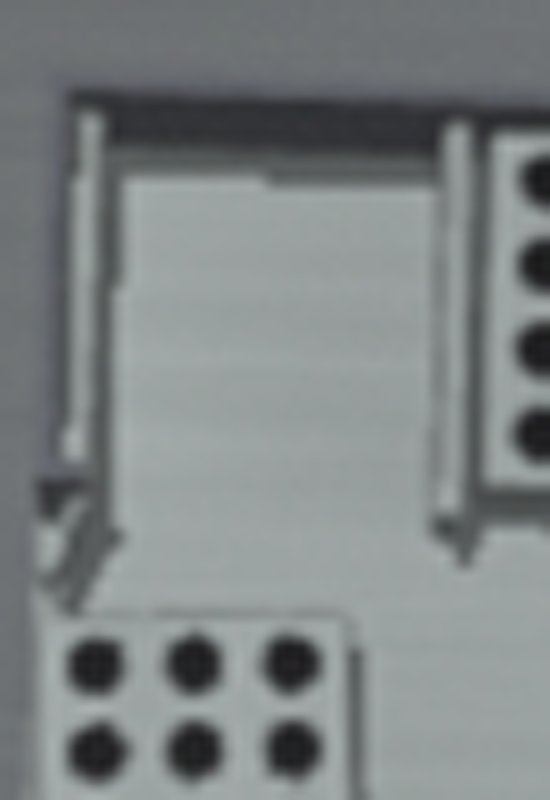

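Run:
```python
from h import *
t=np.load("t0.npy",allow_pickle=True).item()
e=lambda x,y:((x+.5)/10-.5+290,(y+.5)/10-.5+115)
P=plane(t,[e(100,300),e(438,300),e(471,300),e(90,440),e(433,440),e(465,440),e(103,140),e(443,140),e(474,140)],.046)*1000
print(P.round(1)); print((P[1::3]+P[2::3])[:,:2]/2,(P[0::3]+P[1::3])[:,:2]/2)
```

```text
[[642.   72.3  46. ]
 [644.6 -18.2  46. ]
 [644.8 -27.   46. ]
 [603.9  73.8  46. ]
 [606.5 -17.7  46. ]
 [606.7 -26.3  46. ]
 [685.8  72.7  46. ]
 [688.4 -18.6  46. ]
 [688.6 -26.9  46. ]]
[[644.69015914 -22.62779345]
 [606.59027055 -21.97983829]
 [688.48074217 -22.75553535]] [[643.29723235  27.03278956]
 [605.19908079  28.06757766]
 [687.06857741  27.06998589]]
```

{"name": "send_rows", "arguments": {
  "increments": [
    [0.5,0,0.004,0,0.018],
    [0.5,0,0.009,0,0.037],
    [0.5,0,0.0133,0.0006,0.055],
    [0.5,0,0.0133,0.0006,0.055],
    [0.5,0,0.0133,0.0006,0.055]
  ]
}}

```text
time: 4.05
tool_pos: [0.4705, 0.0284, 0.0111]
ee_rot: [0.437, 1.57, -2.717]
wrist_force: [-0.5, -1.0, -3.4]
width: 0.0838
```

```bash
python3 plan.py 553 27.85 11 89.35;  python3 - <<'E'
from m import *
s=robot.snapshot("side"); crop(s,250,130,350,240,6,"s5")
c=dots(s,290,195,330,222); P=plane(s,c,.043)*1000; print(P[:,:2].round(1))
E
```

```text
t 4.05 tcp [470.5  28.4  11.1] jaw -90.72 w 83.8 F [-0.5 -1.  -3.4] q6 1.52
shift [ 0.     -0.0005 -0.0825] roll -0.0012 rows 2.0 0.0
[[545.5   2.3]
 [524.4   4.4]
 [545.9  28.8]
 [522.9  29.4]
 [500.   29.7]
 [546.2  54.7]
 [523.5  55.1]
 [500.3  55.6]]
```

View pics/s5.png

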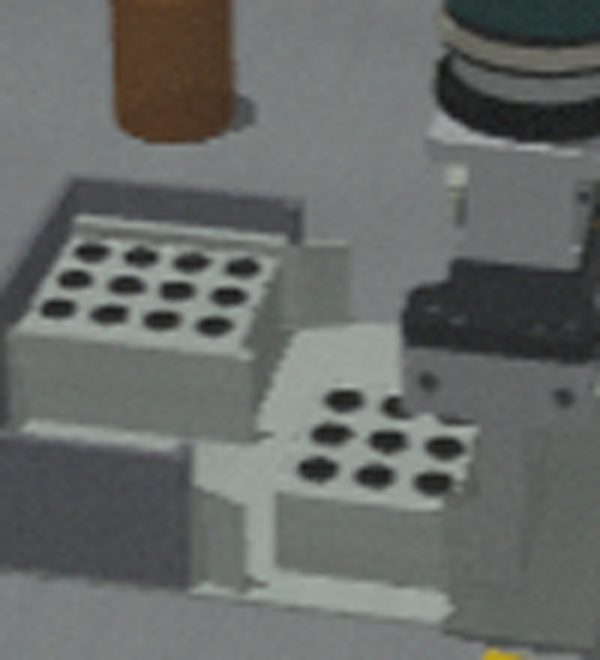

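{"name": "send_rows", "arguments": {
  "increments": [
    [0.5,0,0,-0.01,0],
    [0.5,0,0,-0.022,0],
    [0.5,0,0,-0.034,0],
    [0.5,0,0,-0.046,0],
    [0.5,0,0,-0.046,0]
  ]
}}

```text
time: 4.52
tool_pos: [0.519, 0.0284, 0.0114]
ee_rot: [3.128, 1.569, -0.025]
wrist_force: [0.4, -0.0, -4.0]
width: 0.0837
```

{"name": "send_rows", "arguments": {
  "increments": [
    [0.5,0,0,-0.01,0],
    [0.5,0,0,-0.02,0],
    [0.5,0,0,-0.03,0],
    [0.5,0,0,-0.036,0],
    [0.5,0,0,-0.036,0]
  ]
}}

```text
time: 4.93
tool_pos: [0.5541, 0.028, 0.0111]
ee_rot: [3.042, 1.57, -0.111]
wrist_force: [1.5, -0.6, -4.0]
width: 0.0838
```

```bash
python3 plan.py 553 27.85 11 89.35;  python3 - <<'E'
from m import *
s=robot.snapshot("side"); crop(s,230,130,350,240,6,"s6")
t=robot.snapshot("top"); crop(t,280,110,400,240,4.6,"t6")
E
```

```text
t 4.93 tcp [554.1  28.   11.1] jaw -90.65 w 83.8 F [ 1.5 -0.6 -4. ] q6 1.53
shift [0.0001 0.0001 0.0011] roll -0.0000 rows 0.0 0.0
```

View pics/s6.png

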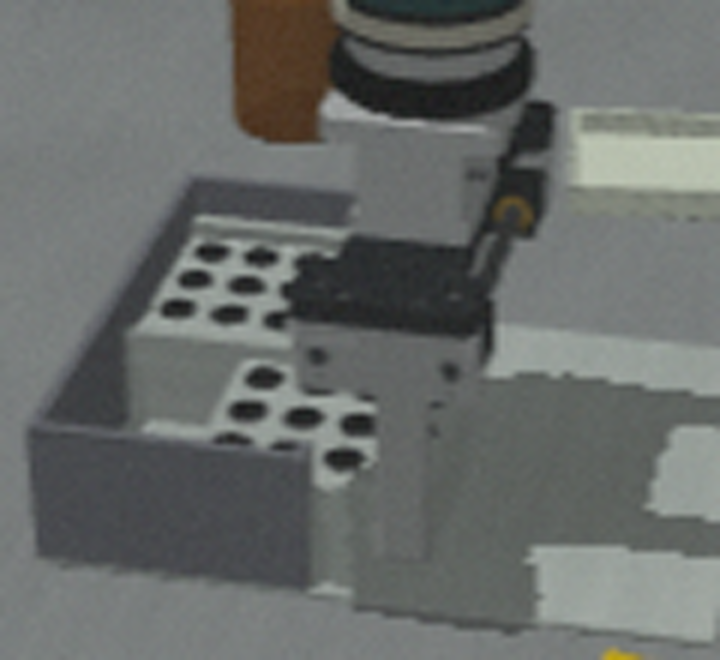

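View pics/t6.png

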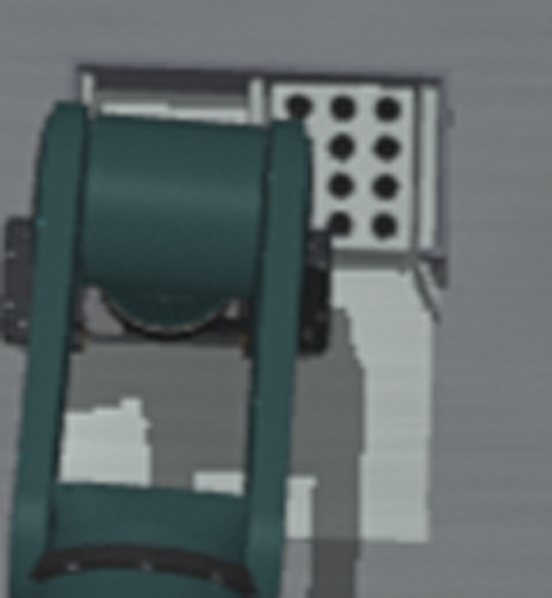

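{"name": "send_rows", "arguments": {
  "increments": [
    [1,0,0,0,0],
    [1,0,0,0,0],
    [1,0,0,0,0],
    [1,0,0,0.015,0],
    [1,0,0,0.04,0]
  ]
}}

```text
time: 5.45
tool_pos: [0.5147, 0.0282, 0.0125]
ee_rot: [3.089, 1.567, -0.064]
wrist_force: [-0.4, 0.5, 1.1]
width: 0.0938
```

{"name": "send_rows", "arguments": {
  "increments": [
    [-1,0,0,0,0],
    [-1,0,0,0,0],
    [-1,0,0,0,0],
    [-1,0,0,0,0],
    [-1,0,0,0,0]
  ]
}}

```text
time: 5.87
tool_pos: [0.5139, 0.0284, 0.0118]
ee_rot: [3.051, 1.569, -0.103]
wrist_force: [-0.7, 0.1, 0.4]
width: 0.0643
```

```bash
python3 plan.py 588 27.5 11 89.35;  python3 - <<'E'
from m import *
s=robot.snapshot("side"); crop(s,230,130,350,240,6,"s7")
E
```

```text
t 5.87 tcp [513.9  28.4  11.8] jaw -90.66 w 64.3 F [-0.7  0.1  0.4] q6 1.53
shift [ 0.0009  0.     -0.0741] roll -0.0002 rows 1.8 0.0
```

View pics/s7.png

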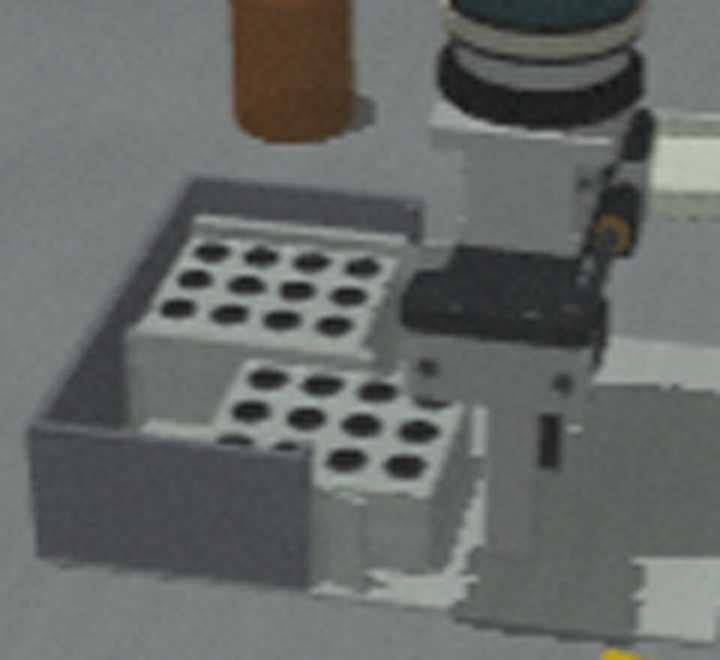

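{"name": "send_rows", "arguments": {
  "increments": [
    [-0.25,0,0,-0.005,0],
    [-0.25,0,0,-0.01,0],
    [-0.25,0,0,-0.015,0],
    [-0.25,0,0,-0.02,0],
    [-0.25,0,0,-0.02,0]
  ]
}}

```text
time: 6.33
tool_pos: [0.534, 0.0281, 0.0113]
ee_rot: [2.873, 1.57, -0.28]
wrist_force: [0.2, -0.8, 0.3]
width: 0.0354
```

{"name": "send_rows", "arguments": {
  "increments": [
    [-0.25,0,0,-0.009,0],
    [-0.25,0,0,-0.018,0],
    [-0.25,0,0,-0.027,0],
    [-0.25,0,0,-0.036,0],
    [-0.25,0,0,-0.044,0]
  ]
}}

```text
time: 6.75
tool_pos: [0.5775, 0.0277, 0.0109]
ee_rot: [0.042, 1.57, -3.111]
wrist_force: [-3.2, -1.0, -0.3]
width: 0.0352
```

```bash
python3 plan.py 588 27.5 11 89.35;  python3 - <<'E'
from m import *
s=robot.snapshot("side"); crop(s,230,130,350,240,6,"s8")
E
```

```text
t 6.75 tcp [577.5  27.7  10.9] jaw -90.66 w 35.2 F [-3.2 -1.  -0.3] q6 1.53
shift [-0.0001  0.0001 -0.0105] roll -0.0001 rows 0.3 0.0
```

View pics/s8.png

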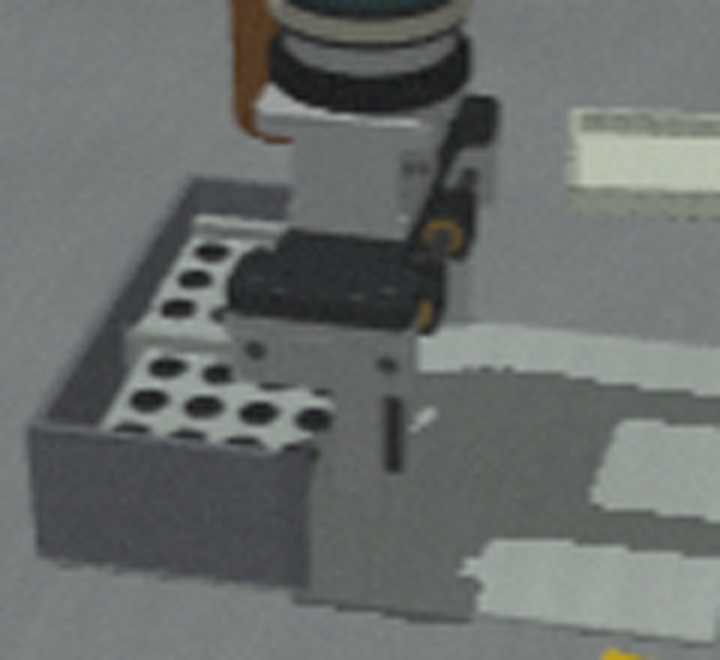

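Sliding smoothly at about 3 N. I push on in small steps until the force rises at the back wall.

{"name": "send_rows", "arguments": {
  "increments": [
    [-0.25,0,0,-0.003,0],
    [-0.25,0,0,-0.005,0],
    [-0.25,0,0,-0.007,0],
    [-0.25,0,0,-0.008,0],
    [-0.25,0,0,-0.008,0]
  ]
}}

```text
time: 7.22
tool_pos: [0.5849, 0.0277, 0.0112]
ee_rot: [2.866, 1.57, -0.287]
wrist_force: [-2.4, 0.6, 0.1]
width: 0.0353
```

{"name": "send_rows", "arguments": {
  "increments": [
    [-0.25,0,0,-0.001,0],
    [-0.25,0,0,-0.002,0],
    [-0.25,0,0,-0.002,0]
  ]
}}

```text
time: 7.47
tool_pos: [0.5869, 0.0276, 0.0113]
ee_rot: [2.977, 1.57, -0.176]
wrist_force: [-2.4, 0.4, 0.8]
width: 0.0349
```

{"name": "send_rows", "arguments": {
  "increments": [
    [-0.25,0,0,-0.001,0],
    [-0.25,0,0,-0.002,0],
    [-0.25,0,0,-0.002,0]
  ]
}}

```text
time: 7.72
tool_pos: [0.5874, 0.0276, 0.0113]
ee_rot: [0.033, 1.567, -3.119]
wrist_force: [-6.8, 0.3, 3.4]
width: 0.0355
```

{"name": "send_rows", "arguments": {
  "increments": [
    [-0.25,0,0,-0.001,0],
    [-0.25,0,0,-0.002,0],
    [-0.25,0,0,-0.002,0]
  ]
}}

```text
time: 7.97
tool_pos: [0.5873, 0.0276, 0.0113]
ee_rot: [0.027, 1.563, -3.126]
wrist_force: [-13.3, -1.4, 7.2]
width: 0.0353
```

The force rises at TCP x 587 (predicted home 588), so the block is at the back wall. I back off, lift and check from the top.

{"name": "send_rows", "arguments": {
  "increments": [
    [-0.25,0,0,0.02,0],
    [-0.25,0,0,0.05,0],
    [-0.25,-0.04,0,0.06,0],
    [-0.25,-0.08,0,0.06,0],
    [-0.25,-0.12,0,0.06,0]
  ]
}}

```text
time: 8.38
tool_pos: [0.5296, 0.0284, 0.1313]
ee_rot: [-0.12, 1.57, 3.01]
wrist_force: [1.9, 0.1, 0.3]
width: 0.0353
```

```bash
python3 plan.py 445 -308 150 7.85
```

```text
t 8.38 tcp [529.6  28.4 131.3] jaw -90.66 w 35.3 F [1.9 0.1 0.3] q6 1.53
shift [-0.0187  0.3373  0.0807] roll 1.4223 rows 8.3 11.4
```

{"name": "send_rows", "arguments": {
  "increments": [
    [-0.15,-0.02,0.1,0.08,-0.12],
    [-0.15,-0.02,0.337,0.08,-0.24],
    [-0.15,-0.02,0.337,0.08,-1.72],
    [-0.15,-0.02,0.337,0.08,-1.72],
    [-0.15,-0.02,0.337,0.08,-1.72]
  ]
}}

```text
time: 8.8
tool_pos: [0.4789, -0.1496, 0.1453]
ee_rot: [2.191, 1.566, -0.399]
wrist_force: [0.3, -0.7, 0.1]
width: 0.0399
```

```bash
python3 plan.py 445 -308 150 7.85
```

```text
t 8.80 tcp [ 478.9 -149.6  145.3] jaw -58.41 w 39.9 F [ 0.3 -0.7  0.1] q6 0.60
shift [-0.0045  0.1171  0.1119] roll -1.1564 rows 3.9 9.3
```

{"name": "send_rows", "arguments": {
  "increments": [
    [-0.15,0,0.117,0.11,-1.156],
    [-0.15,0,0.117,0.11,-1.156],
    [-0.15,0,0.117,0.11,-1.156],
    [-0.15,0,0.117,0.11,-1.156],
    [-0.15,0,0.117,0.11,-1.156]
  ]
}}

```text
time: 9.22
tool_pos: [0.4441, -0.3109, 0.1446]
ee_rot: [0.837, 1.565, -1.178]
wrist_force: [0.3, -0.3, 0.6]
width: 0.04
```

```bash
python3 plan.py 445 -308 150 7.85
python3 - <<'E'
from m import *
t=robot.snapshot("top"); crop(t,280,110,400,240,4.6,"t9"); s=robot.snapshot("side"); crop(s,230,90,430,240,4,"s9")
for im,b in((t,(293,123,371,166)),(s,(240,168,300,215))):
    c=dots(im,*b); P=plane(im,c,.043)[:,:2]*1000; print(P[np.argsort(P[:,1])].round(1).tolist())
np.save("t1.npy",t,allow_pickle=True)
E
```

```text
t 9.22 tcp [ 444.1 -310.9  144.6] jaw -25.47 w 40.0 F [ 0.3 -0.3  0.6] q6 -0.27
shift [-0.0054 -0.0004 -0.0029] roll -0.5816 rows 0.1 4.7
[[678.3, -99.6], [655.3, -99.4], [632.1, -99.0], [609.0, -98.7], [678.4, -73.5], [655.2, -73.2], [632.2, -73.1], [609.4, -72.7], [678.5, -47.7], [655.7, -47.3], [632.7, -47.0], [609.4, -46.8], [679.6, 1.0], [633.8, 1.4], [656.9, 1.4], [610.6, 1.5], [680.1, 26.8], [657.0, 26.9], [633.8, 27.4], [611.1, 27.7], [680.2, 53.1], [657.3, 53.3], [611.2, 53.3], [634.1, 53.4], [590.0, 82.7]]
[[655.8, -97.7], [609.7, -97.4], [632.7, -97.4], [678.3, -97.3], [679.1, -72.3], [655.6, -71.6], [633.1, -71.5], [610.1, -71.2], [679.3, -46.0], [656.2, -45.7], [633.4, -45.3], [610.5, -45.0], [680.8, 2.3], [657.5, 2.6], [634.7, 3.0], [611.7, 3.3], [681.0, 28.1], [657.7, 28.3], [634.8, 28.7], [611.9, 29.2], [681.3, 49.9], [657.8, 50.1], [612.2, 50.5], [634.9, 50.7], [595.5, 68.8], [624.5, 74.5], [682.8, 82.4], [648.9, 85.4], [655.4, 85.8], [659.3, 95.3], [679.0, 97.1], [639.3, 99.0]]
```

View pics/t9.png

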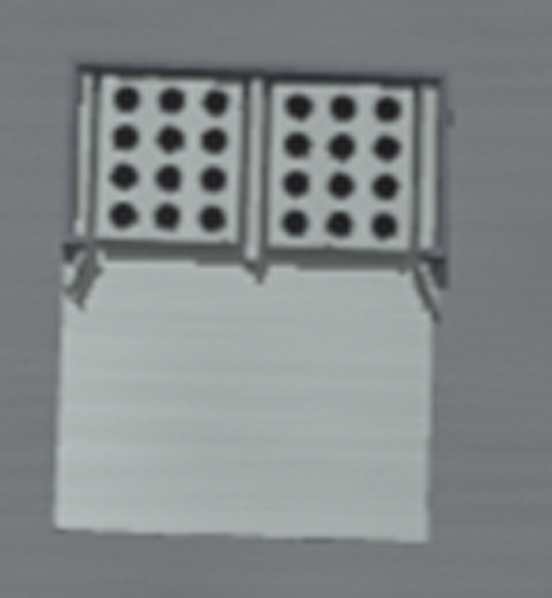

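View pics/s9.png

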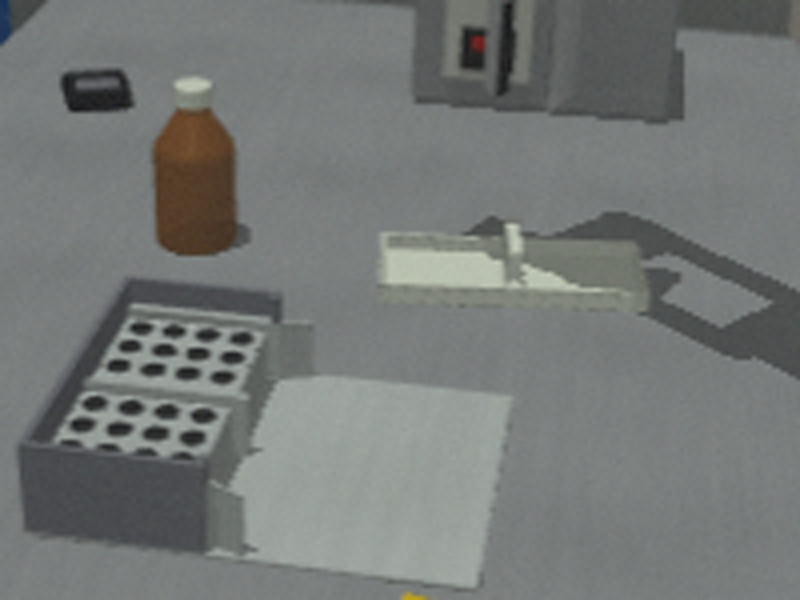

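The block is home: its dot-grid centre at x ≈ 645.5 against 643.8 for the stored block, which is consistent with the -0.65° box yaw. Now the tray.

{"name": "send_rows", "arguments": {
  "increments": [
    [-0.15,0,0,-0.003,-0.125],
    [-0.15,0.03,0,-0.003,-0.25],
    [-0.15,0.06,0,-0.003,-0.375],
    [-0.15,0.08,0,-0.003,-0.5],
    [-0.15,0.08,0,-0.003,-0.58]
  ]
}}

```text
time: 9.73
tool_pos: [0.4443, -0.2985, 0.0589]
ee_rot: [-2.492, 1.563, 2.359]
wrist_force: [-1.0, 0.3, 0.6]
width: 0.0396
```

{"name": "send_rows", "arguments": {
  "increments": [
    [-0.15,0,0,0,0],
    [-0.15,0,0,0,0]
  ]
}}

```text
time: 9.9
tool_pos: [0.4471, -0.3014, 0.0647]
ee_rot: [0.965, 1.569, -0.474]
wrist_force: [-0.4, 0.3, -0.5]
width: 0.0402
```

```bash
python3 plan.py 445 -307.5 9 7.85
python3 - <<'E'
from m import *
s=robot.snapshot("side"); crop(s,300,90,420,180,6,"s10")
t=robot.snapshot("top"); crop(t,400,160,490,280,5,"t10")
E
```

```text
t 9.90 tcp [ 447.1 -301.4   64.7] jaw 7.56 w 40.2 F [-0.4  0.3 -0.5] q6 -0.83
shift [ 0.0557 -0.003   0.0057] roll -0.0051 rows 1.3 0.0
```

View pics/s10.png

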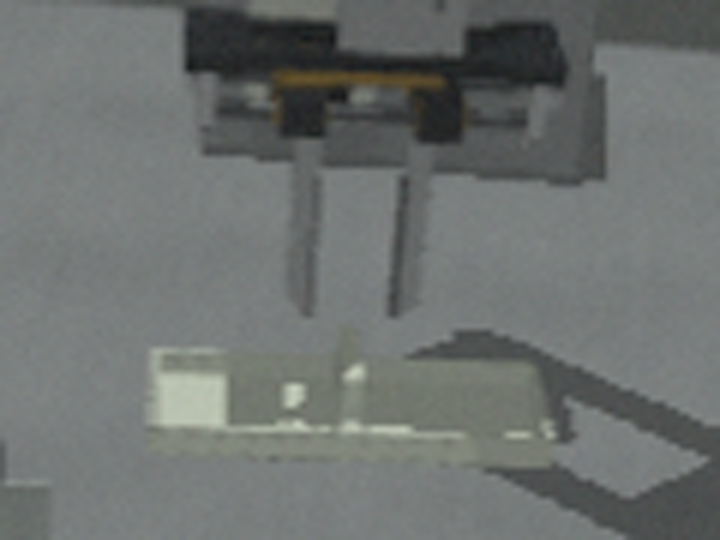

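View pics/t10.png

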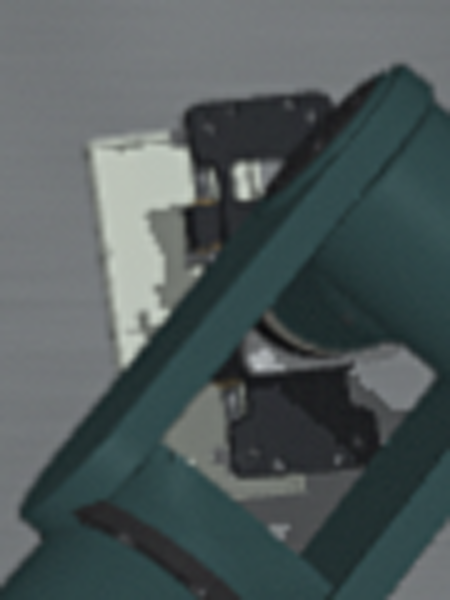

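The fingers straddle the rib (side crop, rib at px 350 between fingers at 305 and 395). I lower and grip.

{"name": "send_rows", "arguments": {
  "increments": [
    [-0.15,0.015,-0.003,0.006,-0.005],
    [-0.15,0.035,-0.003,0.006,-0.005],
    [-0.15,0.048,-0.003,0.006,-0.005],
    [-0.15,0.055,-0.003,0.006,-0.005],
    [-0.15,0.055,-0.003,0.006,-0.005]
  ]
}}

```text
time: 10.42
tool_pos: [0.4434, -0.3078, 0.0082]
ee_rot: [-2.476, 1.569, 2.375]
wrist_force: [-0.7, 0.8, -0.4]
width: 0.0398
```

{"name": "send_rows", "arguments": {
  "increments": [
    [-1,0,0,0,0],
    [-1,0,0,0,0],
    [-1,0,0,0,0],
    [-1,0,0,0,0],
    [-1,0,0,0,0]
  ]
}}

```text
time: 10.83
tool_pos: [0.4446, -0.3088, 0.01]
ee_rot: [0.911, 1.569, -0.52]
wrist_force: [2.8, 0.1, 1.4]
width: 0.0098
```

{"name": "send_rows", "arguments": {
  "increments": [
    [-1,0,0,0,0],
    [-1,0,0,0,0],
    [-1,0,0,0,0],
    [-1,0,0,0,0],
    [-1,0,0,0,0]
  ]
}}

```text
time: 11.25
tool_pos: [0.4446, -0.3088, 0.01]
ee_rot: [0.872, 1.569, -0.559]
wrist_force: [2.3, 0.4, 5.0]
width: 0.0098
```

```bash
python3 plan.py 445 -307.5 9 7.85
```

```text
t 11.25 tcp [ 444.6 -308.8   10. ] jaw 8.00 w 9.8 F [2.3 0.4 5. ] q6 -0.85
shift [ 0.001   0.0006 -0.0012] roll 0.0026 rows 0.0 0.0
```

{"name": "send_rows", "arguments": {
  "increments": [
    [-1,-0.015,0,0,0],
    [-1,-0.04,0,0,0],
    [-1,-0.08,0,0,0],
    [-1,-0.12,0,0,0],
    [-1,-0.12,0,0,0]
  ]
}}

```text
time: 11.67
tool_pos: [0.4467, -0.3113, 0.137]
ee_rot: [0.671, 1.558, -0.76]
wrist_force: [0.0, -1.0, -1.3]
width: 0.0097
```

```bash
python3 plan.py 445 -23 130 89.35
```

```text
t 11.67 tcp [ 446.7 -311.3  137. ] jaw 7.99 w 9.7 F [ 0.  -1.  -1.3] q6 -0.85
shift [ 0.0043  0.0383 -0.2858] roll -1.4199 rows 6.9 11.4
```

{"name": "send_rows", "arguments": {
  "increments": [
    [-1,0,0.004,-0.03,-0.1],
    [-1,0,0.008,-0.06,-0.2],
    [-1,0,0.012,-0.09,-0.3],
    [-1,0,0.016,-0.12,-0.4],
    [-1,0,0.02,-0.15,-0.5]
  ]
}}

```text
time: 12.08
tool_pos: [0.441, -0.1554, 0.1267]
ee_rot: [-2.561, 1.566, 2.796]
wrist_force: [0.6, 1.1, -2.7]
width: 0.01
```

```bash
python3 plan.py 445 -23 130 89.35
```

```text
t 12.08 tcp [ 441.  -155.4  126.7] jaw 36.89 w 10.0 F [ 0.6  1.1 -2.7] q6 -1.10
shift [-0.0031  0.0827 -0.1035] roll -0.9157 rows 3.2 7.3
```

{"name": "send_rows", "arguments": {
  "increments": [
    [-1,0,0.016,-0.02,-0.11],
    [-1,0,0.032,-0.04,-0.22],
    [-1,0,0.048,-0.06,-0.33],
    [-1,0,0.064,-0.08,-0.44],
    [-1,0,0.08,-0.1,-0.55]
  ]
}}

```text
time: 12.5
tool_pos: [0.4455, -0.0279, 0.1268]
ee_rot: [-2.81, 1.566, 3.097]
wrist_force: [0.3, 0.0, -3.2]
width: 0.0094
```

```bash
python3 plan.py 445 -23 130 89.35
```

```text
t 12.50 tcp [445.5 -27.9 126.8] jaw 68.45 w 9.4 F [ 0.3  0.  -3.2] q6 -1.38
shift [-0.0032  0.0043 -0.0023] roll -0.3647 rows 0.1 2.9
```

{"name": "send_rows", "arguments": {
  "increments": [
    [-1,0,0,0,-0.1],
    [-1,0,0,0,-0.2],
    [-1,0,0,0,-0.3],
    [-1,0,0,0,-0.345],
    [-1,0,0,0,-0.345]
  ]
}}

```text
time: 12.92
tool_pos: [0.4457, -0.0289, 0.1269]
ee_rot: [3.121, 1.566, 3.086]
wrist_force: [0.4, 0.3, -3.4]
width: 0.0098
```

{"name": "send_rows", "arguments": {
  "increments": [
    [-1,0,0,0,0],
    [-1,0,0,0,0],
    [-1,0,0,0,0]
  ]
}}

```text
time: 13.17
tool_pos: [0.4468, -0.0292, 0.1285]
ee_rot: [-3.118, 1.57, 3.128]
wrist_force: [0.2, 0.1, -3.6]
width: 0.0097
```

```bash
python3 plan.py 445 -23 130 89.35
python3 - <<'E'
from m import *
s=robot.snapshot("side"); crop(s,240,60,440,240,4,"s11")
t=robot.snapshot("top"); crop(t,260,90,420,260,3.5,"t11")
np.save("t2.npy",t,allow_pickle=True);np.save("s2.npy",s,allow_pickle=True)
E
```

```text
t 13.17 tcp [446.8 -29.2 128.5] jaw 87.87 w 9.7 F [ 0.2  0.1 -3.6] q6 -1.73
shift [-0.0015  0.0061 -0.0021] roll -0.0258 rows 0.2 0.2
```

View pics/s11.png

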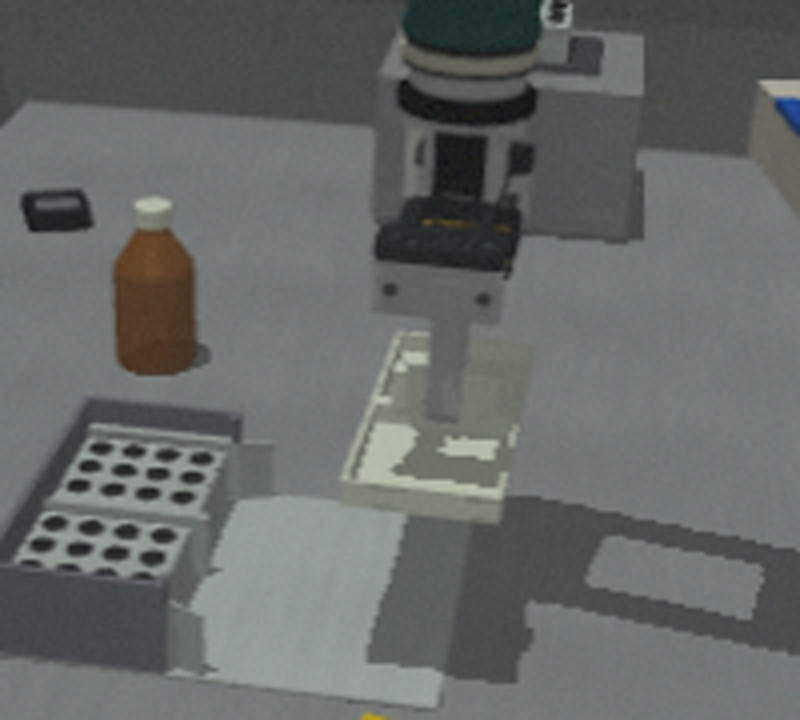

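View pics/t11.png

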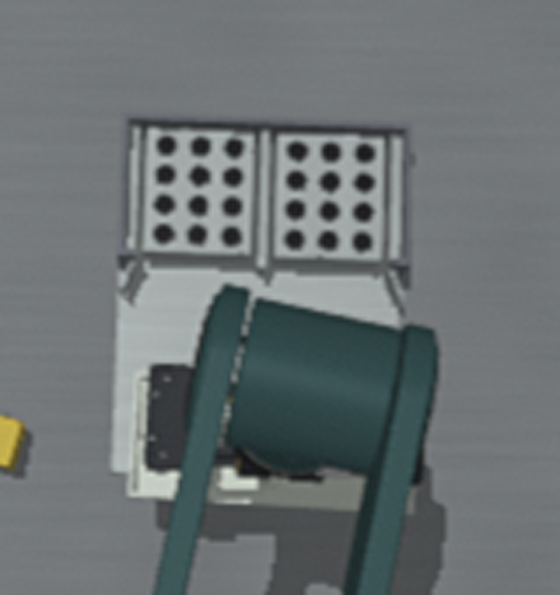

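Run:
```python
from m import *
t=np.load("t2.npy",allow_pickle=True).item(); s=np.load("s2.npy",allow_pickle=True).item()
e=lambda x,y,o,f:((x+.5)/f-.5+o[0],(y+.5)/f-.5+o[1])
P=plane(t,[e(x,y,(260,90),3.5) for x,y in((137,369),(128,497),(413,512))],.1345)*1000
p,R,o=tcp(); print((p*1000).round(1))
loc=lambda P:((P-p*1000)@R)[:,1:]   # tool y (jaw), z
print(P.round(1)); print(loc(P).round(1))
P=plane(s,[e(x,y,(240,60),4) for x,y in((401,332),(343,485),(497,491),(534,345))],.1345)*1000
print(P.round(1)); print(loc(P).round(1))
crop(t,290,185,390,240,8,"t12")
```

```text
[447.1 -29.2 128.9]
[[ 495.    68.3  134.5]
 [ 404.4   72.   134.5]
 [ 399.2 -128.3  134.5]]
[[  99.2   44.3]
 [  99.6  -46.4]
 [-100.8  -44.3]]
[[ 484.5 -124.4  134.5]
 [ 492.    77.9  134.5]
 [ 409.5   67.2  134.5]
 [ 399.6 -123.3  134.5]]
[[-93.8  40.8]
 [108.6  40.9]
 [ 95.  -41.1]
 [-95.8 -44. ]]
```

View pics/t12.png

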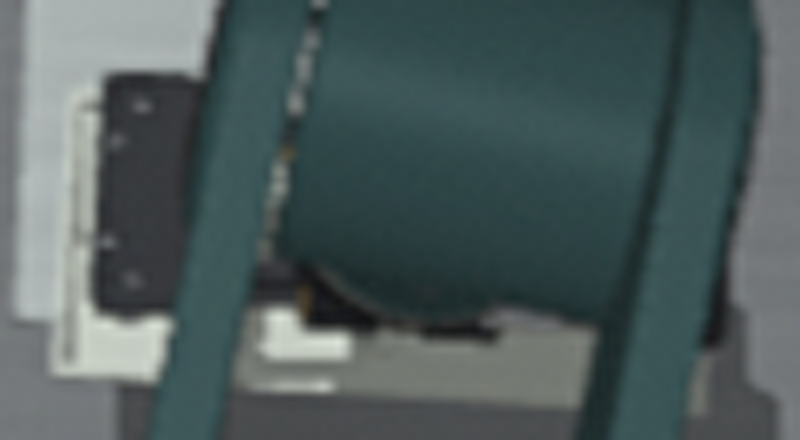

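The tray is held centred: its top-view corners in the tool frame are at ±100 and ±45 mm. I move it over the box.

```bash
python3 plan.py 644 -23 128 89.35
```

```text
t 13.27 tcp [447.1 -29.2 128.9] jaw 87.89 w 9.8 F [ 0.3  0.4 -3.6] q6 -1.73
shift [0.0008 0.0134 0.1965] roll -0.0254 rows 4.7 0.2
```

{"name": "send_rows", "arguments": {
  "increments": [
    [-1,0,0.0134,0.03,-0.0254],
    [-1,0,0.0134,0.06,-0.0254],
    [-1,0,0.0134,0.09,-0.0254],
    [-1,0,0.0134,0.12,-0.0254],
    [-1,0,0.0134,0.15,-0.0254]
  ]
}}

```text
time: 13.68
tool_pos: [0.599, -0.0211, 0.1289]
ee_rot: [-2.394, 1.571, -2.405]
wrist_force: [0.2, -0.2, -3.2]
width: 0.0099
```

{"name": "send_rows", "arguments": {
  "increments": [
    [-1,0,0,0.02,0],
    [-1,0,0,0.036,0],
    [-1,0,0,0.046,0],
    [-1,0,0,0.046,0],
    [-1,0,0,0.046,0]
  ]
}}

```text
time: 14.1
tool_pos: [0.6435, -0.0217, 0.1283]
ee_rot: [-3.14, 1.569, 3.132]
wrist_force: [-0.7, 0.5, -2.6]
width: 0.0099
```

{"name": "send_rows", "arguments": {
  "increments": [
    [-1,0,0,0,0],
    [-1,0,0,0,0],
    [-1,0,0,0,0]
  ]
}}

```text
time: 14.35
tool_pos: [0.643, -0.0216, 0.1294]
ee_rot: [-0.872, 1.571, -0.883]
wrist_force: [-0.2, 0.2, -2.7]
width: 0.0098
```

```bash
python3 plan.py 644 -23.2 75 89.35
python3 - <<'E'
from m import *
s=robot.snapshot("side"); crop(s,200,80,350,230,4,"s13")
t=robot.snapshot("top"); crop(t,270,90,410,200,5,"t13")
np.save("t3.npy",t,allow_pickle=True)
E
```

```text
t 14.35 tcp [643.  -21.6 129.4] jaw 89.38 w 9.8 F [-0.2  0.2 -2.7] q6 -1.68
shift [ 0.0544 -0.0016  0.001 ] roll 0.0005 rows 1.3 0.0
```

View pics/s13.png

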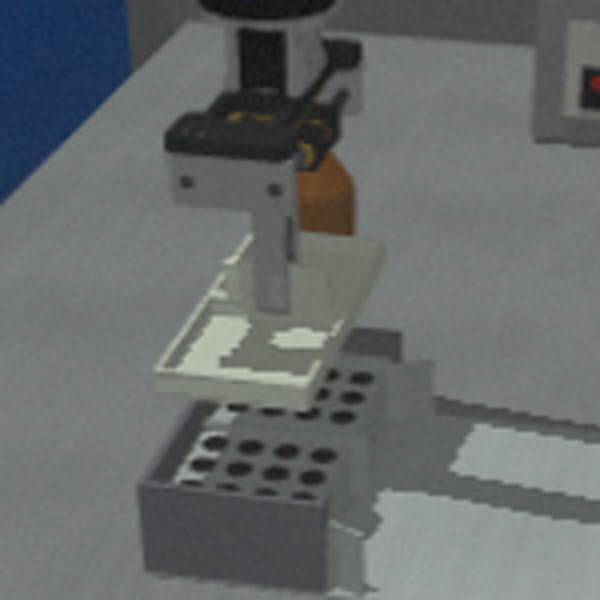

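View pics/t13.png

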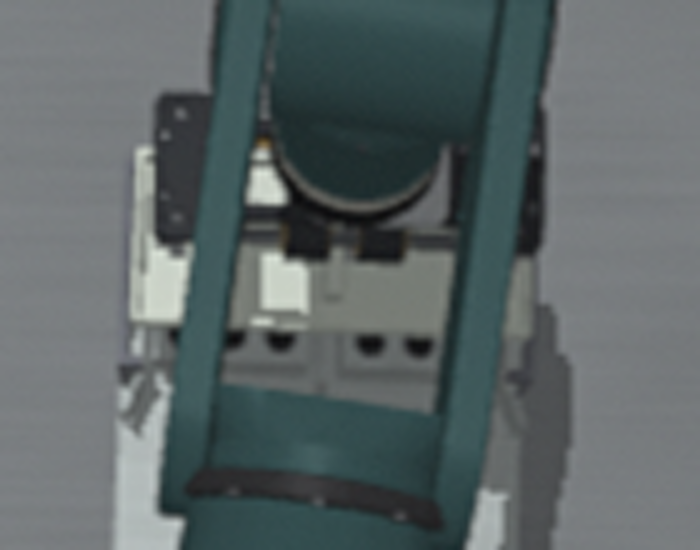

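Run:
```python
from m import *
t=np.load("t3.npy",allow_pickle=True).item()
e=lambda x,y:((x+.5)/5-.5+270,(y+.5)/5-.5+90)
P=plane(t,[e(135,145),e(129,326),e(534,336)],.1354)*1000
print(P.round(1),(P[0]+P[2])/2)
# fitted box references in the same view
B=np.radians(-.65); Rz=np.array([[np.cos(B),-np.sin(B)],[np.sin(B),np.cos(B)]])
for q in((55,110,64),(-55,110,64),(-55,-110,64)):
    w=Rz@np.array(q[:2])+[644,-23.1]; u=proj(t,[w[0]/1000,w[1]/1000,q[2]/1000])[0]; print(q,u.round(1),((u-[270,90]+.5)*5-.5).round(0))
```

```text
[[ 688.4   79.4  135.4]
 [ 595.9   79.7  135.4]
 [ 596.4 -122.7  135.4]] [642.42513923 -21.60678946 135.4       ]
(55, 110, 64) [294.8 121.4] [126. 159.]
(-55, 110, 64) [293.1 162.2] [117. 363.]
(-55, -110, 64) [376.6 165.4] [535. 379.]
```

{"name": "send_rows", "arguments": {
  "increments": [
    [-1,0.012,-0.0016,0.0013,0],
    [-1,0.024,-0.0016,0.0013,0],
    [-1,0.036,-0.0016,0.0013,0],
    [-1,0.046,-0.0016,0.0013,0],
    [-1,0.046,-0.0016,0.0013,0]
  ]
}}

```text
time: 14.87
tool_pos: [0.6423, -0.0229, 0.0782]
ee_rot: [3.034, 1.563, 3.024]
wrist_force: [-0.5, -0.7, -3.0]
width: 0.0097
```

{"name": "send_rows", "arguments": {
  "increments": [
    [-1,0,0,0,0],
    [-1,0,0,0,0],
    [-1,0,0,0,0]
  ]
}}

```text
time: 15.12
tool_pos: [0.6456, -0.0233, 0.084]
ee_rot: [-0.173, 1.569, -0.184]
wrist_force: [-0.5, -0.6, -2.9]
width: 0.0099
```

```bash
python3 plan.py 644 -23.2 56 89.35
python3 - <<'E'
from m import *
s=robot.snapshot("side"); crop(s,210,110,350,230,5,"s14")
t=robot.snapshot("top"); crop(t,270,90,410,200,5,"t14")
np.save("t4.npy",t,allow_pickle=True)
E
```

```text
t 15.12 tcp [645.6 -23.3  84. ] jaw 89.38 w 9.9 F [-0.5 -0.6 -2.9] q6 -1.68
shift [ 0.028   0.0001 -0.0016] roll 0.0006 rows 0.7 0.0
```

View pics/s14.png

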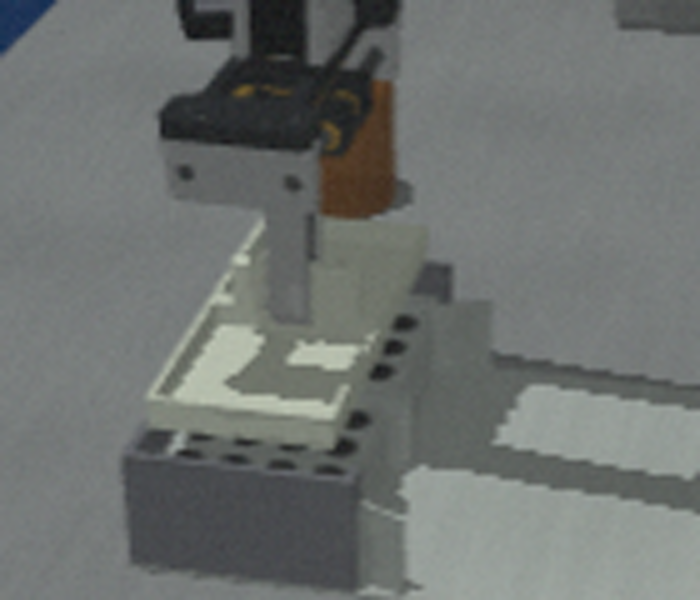

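View pics/t14.png

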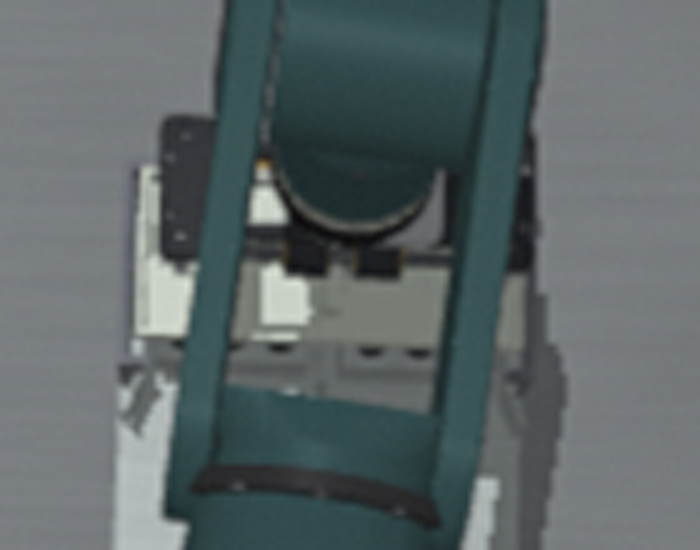

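{"name": "send_rows", "arguments": {
  "increments": [
    [-1,0.006,0,-0.0016,0],
    [-1,0.012,0,-0.0016,0],
    [-1,0.018,0,-0.0016,0],
    [-1,0.018,0,-0.0016,0],
    [-1,0.018,0,-0.0016,0]
  ]
}}

```text
time: 15.63
tool_pos: [0.6426, -0.0231, 0.0638]
ee_rot: [3.067, 1.569, 3.057]
wrist_force: [-0.2, 0.6, -2.3]
width: 0.0098
```

```bash
python3 plan.py 644 -23.2 56 89.35
```

```text
t 15.63 tcp [642.6 -23.1  63.8] jaw 89.38 w 9.8 F [-0.2  0.6 -2.3] q6 -1.68
shift [ 0.0078 -0.      0.0015] roll 0.0006 rows 0.2 0.0
```

{"name": "send_rows", "arguments": {
  "increments": [
    [-1,0.002,0,0.001,0],
    [-1,0.004,0,0.001,0],
    [-1,0.006,0,0.001,0],
    [-1,0.007,0,0.001,0],
    [-1,0.007,0,0.001,0]
  ]
}}

```text
time: 16.05
tool_pos: [0.6441, -0.0232, 0.0577]
ee_rot: [-3.076, 1.57, -3.087]
wrist_force: [-0.3, 0.0, -2.1]
width: 0.0097
```

{"name": "send_rows", "arguments": {
  "increments": [
    [-1,0.0005,0,0,0],
    [-1,0.0005,0,0,0]
  ]
}}

```text
time: 16.22
tool_pos: [0.6444, -0.0233, 0.0576]
ee_rot: [-0.869, 1.571, -0.879]
wrist_force: [0.0, 0.1, -2.8]
width: 0.0096
```

```bash
python3 plan.py 644 -23.2 56 89.35
python3 - <<'E'
from m import *
s=robot.snapshot("side"); crop(s,210,110,350,230,5,"s15")
E
```

```text
t 16.22 tcp [644.4 -23.3  57.6] jaw 89.38 w 9.6 F [ 0.   0.1 -2.8] q6 -1.68
shift [ 0.0016  0.0001 -0.0004] roll 0.0006 rows 0.0 0.0
```

View pics/s15.png

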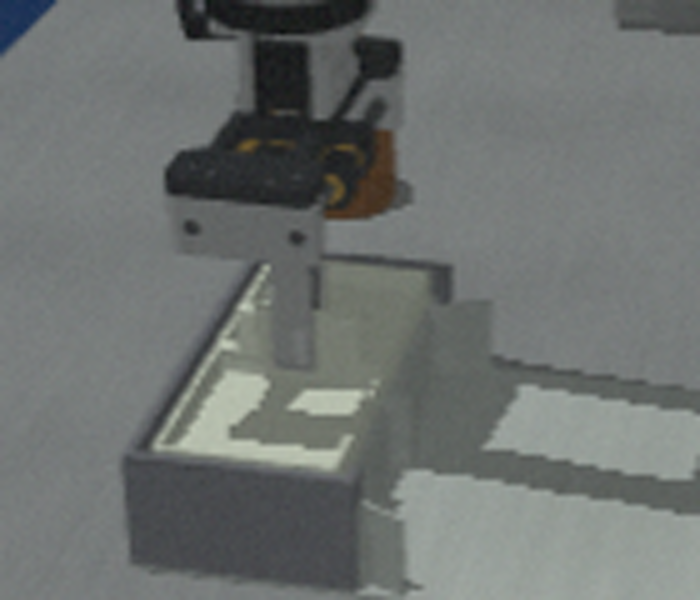

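The tray is between the walls, about 1.5 mm above the ledges. I lower it to contact.

{"name": "send_rows", "arguments": {
  "increments": [
    [-1,0.001,0,0,0],
    [-1,0.0018,0,0,0],
    [-1,0.0018,0,0,0]
  ]
}}

```text
time: 16.52
tool_pos: [0.6445, -0.0233, 0.0561]
ee_rot: [-0.22, 1.57, -0.231]
wrist_force: [-0.4, -0.6, -2.2]
width: 0.01
```

{"name": "send_rows", "arguments": {
  "increments": [
    [-1,0.0005,0,0,0],
    [-1,0.0005,0,0,0]
  ]
}}

```text
time: 16.68
tool_pos: [0.6445, -0.0233, 0.0561]
ee_rot: [-0.193, 1.57, -0.204]
wrist_force: [-1.3, 0.5, 0.7]
width: 0.0098
```

{"name": "send_rows", "arguments": {
  "increments": [
    [-0.6,0,0,0,0],
    [-0.6,0,0,0,0],
    [-0.6,0,0,0,0],
    [-0.6,0,0,0,0],
    [-0.6,0,0,0,0]
  ]
}}

```text
time: 17.1
tool_pos: [0.6445, -0.0233, 0.0554]
ee_rot: [-0.399, 1.57, -0.41]
wrist_force: [0.3, -0.7, -0.5]
width: 0.019
```

{"name": "send_rows", "arguments": {
  "increments": [
    [-0.6,-0.02,0,0,0],
    [-0.6,-0.05,0,0,0],
    [-0.6,-0.09,0,0,0],
    [-0.6,-0.12,0,0,0],
    [-0.6,-0.12,0,0,0]
  ]
}}

```text
time: 17.52
tool_pos: [0.6481, -0.0237, 0.1849]
ee_rot: [-0.119, 1.555, -0.129]
wrist_force: [0.1, 0.4, 1.1]
width: 0.0191
```

```bash
python3 - <<'E'
from m import *
t=np.load("t0.npy",allow_pickle=True).item(); s=np.load("s0.npy",allow_pickle=True).item()
g=t["image"].astype(int)
# grey case top face: darker than bench? use local contrast
crop(t,190,200,225,242,14,"case14")
crop(s,305,272,368,328,11,"case11")
E
python3 plan.py 432 310 170 0
```

```text
t 17.52 tcp [648.1 -23.7 184.9] jaw 89.39 w 19.1 F [0.1 0.4 1.1] q6 -1.68
shift [ 0.0109  0.3314 -0.2199] roll 1.5601 rows 9.5 12.5
```

View pics/case14.png

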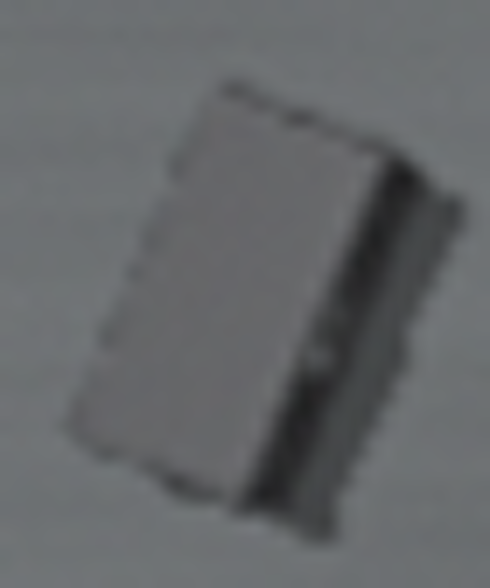

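View pics/case11.png

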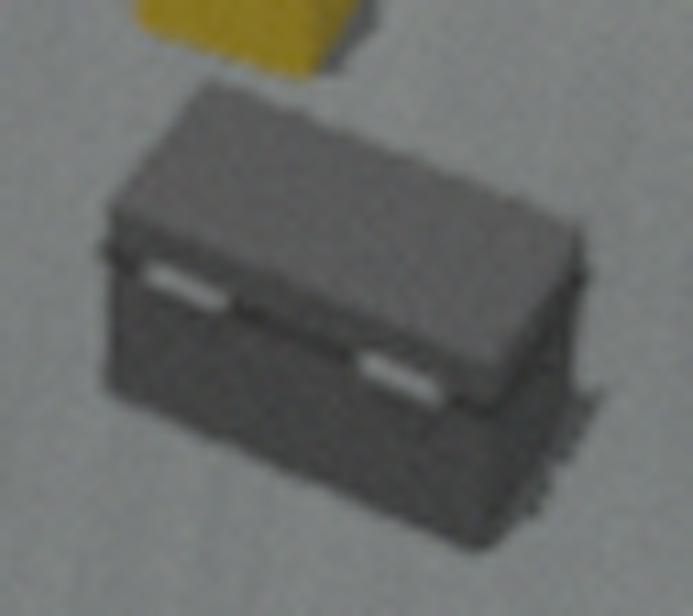

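Run:
```python
from m import *
t=np.load("t0.npy",allow_pickle=True).item(); s=np.load("s0.npy",allow_pickle=True).item()
e=lambda x,y,o,f:((x+.5)/f-.5+o[0],(y+.5)/f-.5+o[1])
for im,pts,o,f in((t,[(216,83),(386,150),(241,504),(70,428)],(190,200),14),(s,[(212,80),(582,228),(500,375),(108,208)],(305,272),11)):
    q=[e(x,y,o,f) for x,y in pts]; P=plane(im,q,.046)[:,:2]*1000
    print(P.round(1).tolist(),P.mean(0).round(1),[np.round(v,1) for v in cv2.minAreaRect(P.astype(np.float32))])
# neighbours: yellow, teal near points
for nm,q in(("yellow",[(252,214)]),("teal1",[(165,198)]),("teal2",[(179,261)]),("teal3",[(223,270)]),("dish",[(204,136)])):print(nm,(plane(t,q,.046)*1000).round(0))
n=robot.snapshot("top"); crop(n,260,90,420,250,4,"t16"); s2=robot.snapshot("side"); crop(s2,210,110,350,230,5,"s16")
```

```text
[[471.5, 316.4], [459.7, 284.0], [392.6, 307.8], [406.0, 340.3]] [432.5 312.1] [array([432.1, 312.2]), array([35.1, 71.2]), np.float64(70.0)]
[[460.8, 286.9], [396.2, 310.4], [406.1, 345.3], [473.0, 320.2]] [434.  315.7] [array([433.5, 316.1]), array([36.2, 71.4]), np.float64(70.0)]
yellow [[452. 192.  46.]]
teal1 [[488. 422.  46.]]
teal2 [[325. 376.  46.]]
teal3 [[304. 261.  46.]]
dish [[658. 328.  46.]]
```

View pics/s16.png

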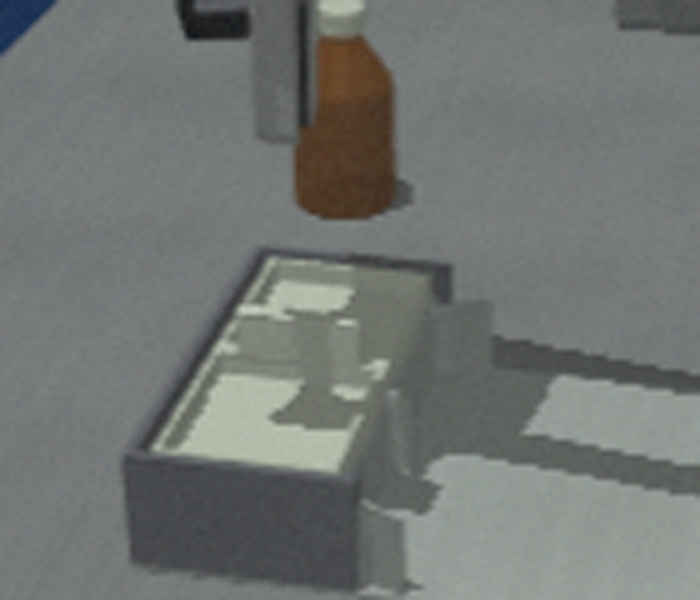

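The tray sits squarely with its rim below the walls. Case: centre (432.5, 313), long axis -20°. Next I go for the case.

```bash
python3 plan.py 432.5 313 150 70
```

```text
t 17.62 tcp [645.4 -23.4 177.8] jaw 89.39 w 18.6 F [ 0.2  0.7 -0.4] q6 -1.68
shift [ 0.0265  0.3341 -0.2167] roll 0.3383 rows 9.6 2.7
```

{"name": "send_rows", "arguments": {
  "increments": [
    [0.4,0,0.03,-0.02,0.1],
    [0.4,0,0.065,-0.042,0.2],
    [0.4,0,0.1,-0.065,0.3383],
    [0.4,0,0.135,-0.088,0.3383],
    [0.4,0,0.17,-0.11,0.3383]
  ]
}}

```text
time: 18.03
tool_pos: [0.5338, 0.1486, 0.1725]
ee_rot: [-2.633, 1.566, -2.983]
wrist_force: [0.7, -0.0, -0.1]
width: 0.0488
```

```bash
python3 plan.py 432.5 313 150 70
```

```text
t 18.03 tcp [533.8 148.6 172.5] jaw 69.91 w 48.8 F [ 0.7 -0.  -0.1] q6 -1.05
shift [ 0.0228  0.1197 -0.1516] roll -0.0015 rows 4.7 0.0
```

{"name": "send_rows", "arguments": {
  "increments": [
    [0.4,0,0.025,-0.032,0],
    [0.4,0,0.05,-0.064,0],
    [0.4,0.01,0.075,-0.095,0],
    [0.4,0.02,0.1,-0.127,0],
    [0.4,0.02,0.116,-0.147,0]
  ]
}}

```text
time: 18.45
tool_pos: [0.4333, 0.3084, 0.1506]
ee_rot: [-2.438, 1.563, -2.785]
wrist_force: [-0.6, 0.1, 0.2]
width: 0.0655
```

{"name": "send_rows", "arguments": {
  "increments": [
    [0.4,0.02,0,0,0],
    [0.4,0.04,0,0,0],
    [0.4,0.05,0,0,0],
    [0.4,0.05,0,0,0],
    [0.4,0.05,0,0,0]
  ]
}}

```text
time: 18.87
tool_pos: [0.4371, 0.3062, 0.1036]
ee_rot: [-2.27, 1.567, -2.62]
wrist_force: [-0.6, -0.6, -0.2]
width: 0.066
```

```bash
python3 plan.py 432.5 313 11 70
python3 - <<'E'
from m import *
s=robot.snapshot("side"); crop(s,270,200,410,360,4,"s17")
E
```

```text
t 18.87 tcp [437.1 306.2 103.6] jaw 69.97 w 66.0 F [-0.6 -0.6 -0.2] q6 -0.72
shift [ 0.0926  0.0051 -0.0065] roll -0.0005 rows 2.2 0.0
```

View pics/s17.png

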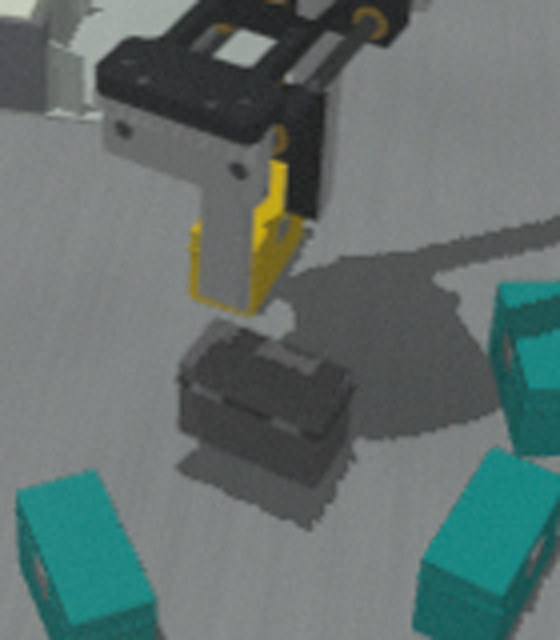

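{"name": "send_rows", "arguments": {
  "increments": [
    [0.4,0.01,0.005,-0.006,0],
    [0.4,0.03,0.005,-0.006,0],
    [0.4,0.045,0.005,-0.006,0],
    [0.4,0.045,0.005,-0.006,0],
    [0.4,0.045,0.005,-0.006,0]
  ]
}}

```text
time: 19.33
tool_pos: [0.4336, 0.3136, 0.0599]
ee_rot: [-2.363, 1.57, -2.713]
wrist_force: [-0.1, 0.4, -0.1]
width: 0.066
```

```bash
python3 plan.py 432.5 313 11 70
python3 - <<'E'
from m import *
s=robot.snapshot("side"); crop(s,270,200,410,360,4,"s18")
E
```

```text
t 19.33 tcp [433.6 313.6  59.9] jaw 69.98 w 66.0 F [-0.1  0.4 -0.1] q6 -0.70
shift [ 0.0489 -0.0009 -0.0008] roll -0.0003 rows 1.2 0.0
```

View pics/s18.png

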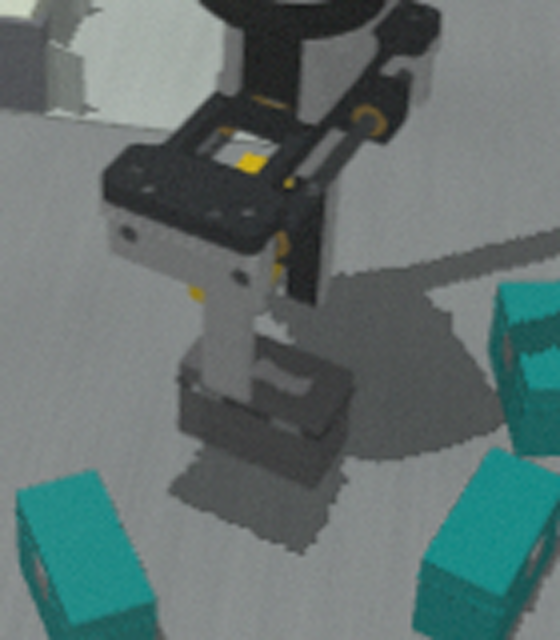

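{"name": "send_rows", "arguments": {
  "increments": [
    [0.4,0.012,0,0,0],
    [0.4,0.03,0,0,0],
    [0.4,0.042,0,0,0],
    [0.4,0.048,0,0,0],
    [0.4,0.048,0,0,0]
  ]
}}

```text
time: 19.8
tool_pos: [0.4328, 0.313, 0.0104]
ee_rot: [-2.244, 1.567, -2.593]
wrist_force: [-0.0, 0.4, -0.3]
width: 0.0658
```

{"name": "send_rows", "arguments": {
  "increments": [
    [-0.6,0,0,0,0],
    [-0.6,0,0,0,0],
    [-0.6,0,0,0,0],
    [-0.6,0,0,0,0],
    [-0.6,0,0,0,0]
  ]
}}

```text
time: 20.22
tool_pos: [0.4343, 0.3135, 0.013]
ee_rot: [0.043, 1.57, -0.306]
wrist_force: [-0.8, -2.2, 2.4]
width: 0.036
```

{"name": "send_rows", "arguments": {
  "increments": [
    [-0.6,0,0,0,0],
    [-0.6,0,0,0,0],
    [-0.6,0,0,0,0],
    [-0.6,0,0,0,0]
  ]
}}

```text
time: 20.55
tool_pos: [0.4343, 0.3136, 0.0129]
ee_rot: [0.085, 1.57, -0.264]
wrist_force: [-1.2, -1.9, 5.3]
width: 0.0356
```

```bash
python3 plan.py 432.5 313 11 70
python3 - <<'E'
from m import *
s=robot.snapshot("side"); crop(s,270,200,410,360,4,"s19")
E
```

```text
t 20.55 tcp [434.3 313.6  12.9] jaw 70.01 w 35.6 F [-1.2 -1.9  5.3] q6 -0.70
shift [ 0.0019 -0.0011 -0.0015] roll 0.0001 rows 0.1 0.0
```

View pics/s19.png

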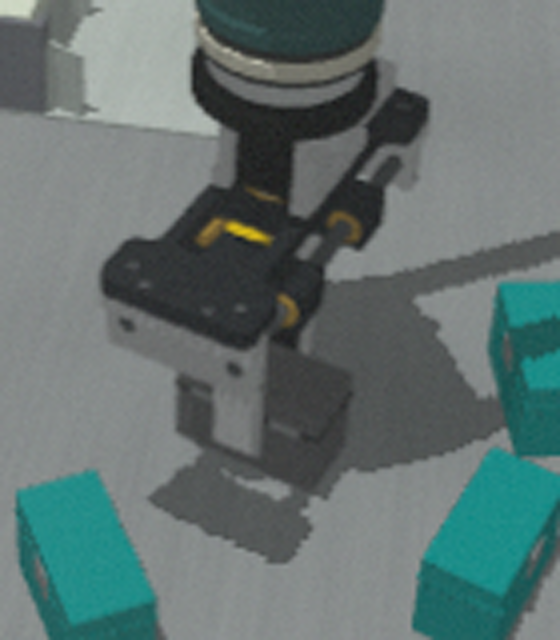

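{"name": "send_rows", "arguments": {
  "increments": [
    [-0.6,-0.015,0,0,0],
    [-0.6,-0.045,0,0,0],
    [-0.6,-0.085,0,0,0],
    [-0.6,-0.125,0,0,0],
    [-0.6,-0.125,0,0,0]
  ]
}}

```text
time: 21.02
tool_pos: [0.4381, 0.3165, 0.1461]
ee_rot: [0.916, 1.555, 0.567]
wrist_force: [0.8, 0.3, -0.5]
width: 0.0359
```

```bash
python3 plan.py 645 26.2 140 -0.65
```

```text
t 21.02 tcp [438.1 316.5 146.1] jaw 70.02 w 35.9 F [ 0.8  0.3 -0.5] q6 -0.70
shift [ 0.0064 -0.2022  0.2936] roll 1.2334 rows 8.6 9.9
```

{"name": "send_rows", "arguments": {
  "increments": [
    [-0.6,0,-0.018,0.026,0.11],
    [-0.6,0,-0.036,0.052,0.22],
    [-0.6,0,-0.055,0.08,0.33],
    [-0.6,0,-0.075,0.109,0.44],
    [-0.6,0,-0.095,0.138,0.55]
  ]
}}

```text
time: 21.43
tool_pos: [0.5313, 0.1763, 0.1357]
ee_rot: [-2.452, 1.569, 2.928]
wrist_force: [1.0, -0.1, -1.1]
width: 0.0356
```

```bash
python3 plan.py 645 26.2 140 -0.65
```

```text
t 21.43 tcp [531.3 176.3 135.7] jaw 38.23 w 35.6 F [ 1.  -0.1 -1.1] q6 -0.45
shift [-0.0046 -0.0035  0.1883] roll 0.6785 rows 4.5 5.4
```

{"name": "send_rows", "arguments": {
  "increments": [
    [-0.6,0,0,0.035,0.12],
    [-0.6,0,0,0.07,0.24],
    [-0.6,0,0,0.105,0.36],
    [-0.6,0,0,0.14,0.48],
    [-0.6,0,-0.003,0.18,0.6]
  ]
}}

```text
time: 21.85
tool_pos: [0.6412, 0.0342, 0.1353]
ee_rot: [-2.295, 1.568, 2.484]
wrist_force: [0.4, 0.0, -0.7]
width: 0.0359
```

```bash
python3 plan.py 645 26.2 140 -0.65
```

```text
t 21.85 tcp [641.2  34.2 135.3] jaw 3.84 w 35.9 F [ 0.4  0.  -0.7] q6 -0.10
shift [-0.0047  0.0033  0.0082] roll 0.0783 rows 0.2 0.6
```

{"name": "send_rows", "arguments": {
  "increments": [
    [-0.6,0,0.002,0.004,0.075],
    [-0.6,0,0.002,0.004,0.075],
    [-0.6,0,0.002,0.004,0.075],
    [-0.6,0,0.002,0.004,0.075]
  ]
}}

```text
time: 22.18
tool_pos: [0.6423, 0.0318, 0.1363]
ee_rot: [-2.055, 1.569, 2.657]
wrist_force: [0.3, -0.3, -1.1]
width: 0.0354
```

```bash
python3 plan.py 645 26.2 100 -0.65
python3 - <<'E'
from m import *
s=robot.snapshot("side"); crop(s,200,80,350,230,4,"s20")
t=robot.snapshot("top"); crop(t,270,90,410,200,5,"t20")
E
```

```text
t 22.18 tcp [642.3  31.8 136.3] jaw -0.03 w 35.4 F [ 0.3 -0.3 -1.1] q6 -0.04
shift [0.0363 0.0027 0.0056] roll 0.0109 rows 0.9 0.1
```

View pics/s20.png

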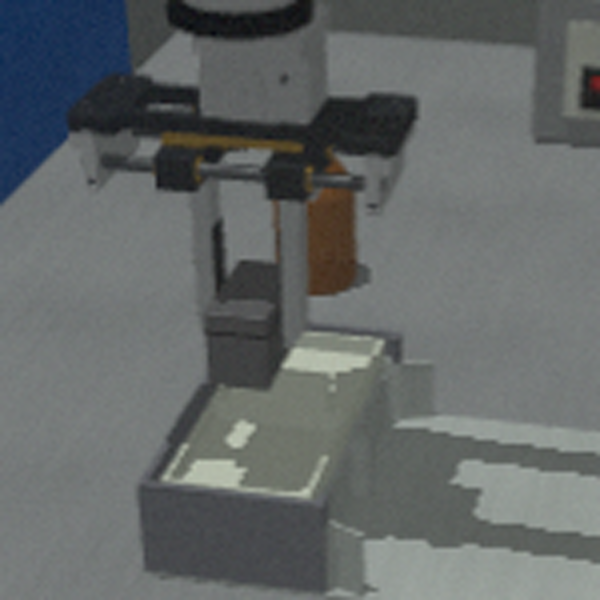

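View pics/t20.png

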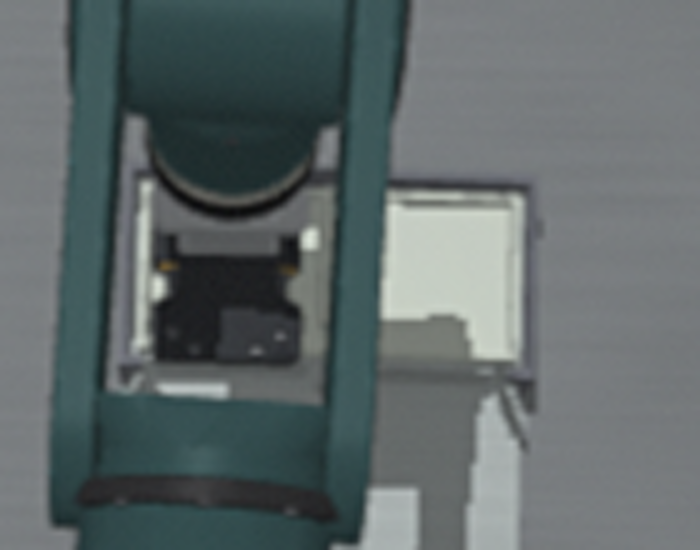

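{"name": "send_rows", "arguments": {
  "increments": [
    [-0.6,0.01,0.0027,0.0056,0.0109],
    [-0.6,0.02,0.0027,0.0056,0.0109],
    [-0.6,0.036,0.0027,0.0056,0.0109],
    [-0.6,0.036,0.0027,0.0056,0.0109],
    [-0.6,0.036,0.0027,0.0056,0.0109]
  ]
}}

```text
time: 22.7
tool_pos: [0.6442, 0.0253, 0.0989]
ee_rot: [-1.598, 1.566, 3.101]
wrist_force: [0.3, -0.1, -1.7]
width: 0.0359
```

{"name": "send_rows", "arguments": {
  "increments": [
    [-0.6,0,0,0,0],
    [-0.6,0,0,0,0]
  ]
}}

```text
time: 22.87
tool_pos: [0.6463, 0.025, 0.1022]
ee_rot: [1.502, 1.569, -0.083]
wrist_force: [0.2, -0.3, -1.4]
width: 0.0357
```

```bash
python3 plan.py 645 26.2 63 -0.65
python3 - <<'E'
from m import *
s=robot.snapshot("side"); crop(s,200,80,350,230,4,"s21")
E
```

```text
t 22.87 tcp [646.3  25.  102.2] jaw -0.80 w 35.7 F [ 0.2 -0.3 -1.4] q6 -0.03
shift [ 0.0392 -0.0014 -0.0011] roll -0.0026 rows 0.9 0.0
```

View pics/s21.png

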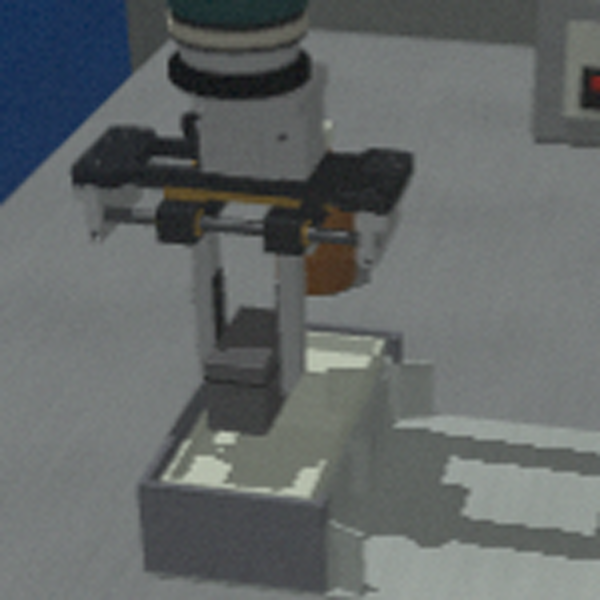

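{"name": "send_rows", "arguments": {
  "increments": [
    [-0.6,0.01,-0.0014,-0.0011,0],
    [-0.6,0.02,-0.0014,-0.0011,0],
    [-0.6,0.03,-0.0014,-0.0011,0],
    [-0.6,0.034,-0.0014,-0.0011,0],
    [-0.6,0.034,-0.0014,-0.0011,0]
  ]
}}

```text
time: 23.33
tool_pos: [0.6428, 0.0261, 0.0644]
ee_rot: [-1.58, 1.566, 3.118]
wrist_force: [-0.0, 0.7, -1.4]
width: 0.0361
```

{"name": "send_rows", "arguments": {
  "increments": [
    [-0.6,0,0,0,0],
    [-0.6,0,0,0,0]
  ]
}}

```text
time: 23.5
tool_pos: [0.6447, 0.0261, 0.0675]
ee_rot: [1.42, 1.57, -0.165]
wrist_force: [-0.5, 0.6, -1.7]
width: 0.0357
```

```bash
python3 plan.py 645 26.2 63 -0.65
python3 - <<'E'
from m import *
s=robot.snapshot("side"); crop(s,200,80,350,230,4,"s22")
E
```

```text
t 23.50 tcp [644.7  26.1  67.5] jaw -0.81 w 35.7 F [-0.5  0.6 -1.7] q6 -0.03
shift [ 0.0045  0.0003 -0.0002] roll -0.0029 rows 0.1 0.0
```

View pics/s22.png

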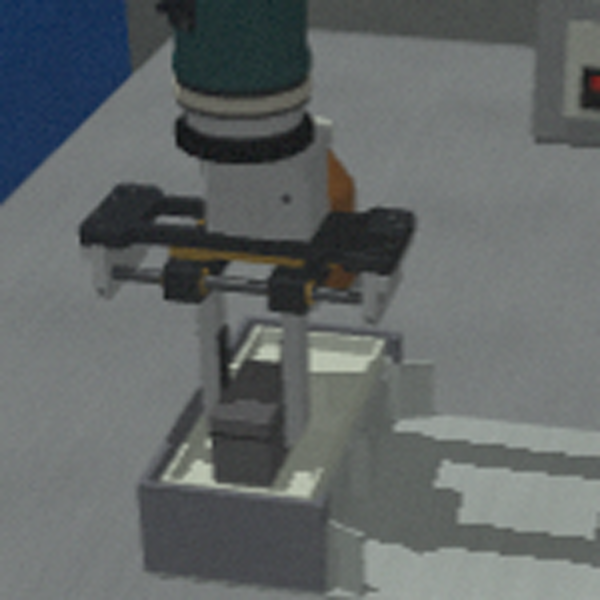

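{"name": "send_rows", "arguments": {
  "increments": [
    [-0.6,0.0015,0,0,0],
    [-0.6,0.003,0,0,0],
    [-0.6,0.0045,0,0,0],
    [-0.6,0.0045,0,0,0]
  ]
}}

```text
time: 23.88
tool_pos: [0.6446, 0.0261, 0.063]
ee_rot: [1.399, 1.57, -0.186]
wrist_force: [0.1, 0.2, -1.5]
width: 0.0358
```

{"name": "send_rows", "arguments": {
  "increments": [
    [-0.6,0.0004,0,0,0],
    [-0.6,0.0004,0,0,0]
  ]
}}

```text
time: 24.05
tool_pos: [0.6446, 0.0261, 0.063]
ee_rot: [1.408, 1.57, -0.177]
wrist_force: [-1.1, -0.8, 1.2]
width: 0.0359
```

{"name": "send_rows", "arguments": {
  "increments": [
    [-0.05,0,0,0,0],
    [-0.05,0,0,0,0],
    [-0.05,0,0,0,0],
    [-0.05,0,0,0,0]
  ]
}}

```text
time: 24.38
tool_pos: [0.6444, 0.0261, 0.0624]
ee_rot: [0.718, 1.571, -0.867]
wrist_force: [-0.0, -1.0, 0.4]
width: 0.0447
```

{"name": "send_rows", "arguments": {
  "increments": [
    [-0.05,-0.015,0,0,0],
    [-0.05,-0.04,0,0,0],
    [-0.05,-0.08,0,0,0],
    [-0.05,-0.12,0,0,0],
    [-0.05,-0.15,0,0,0]
  ]
}}

```text
time: 24.8
tool_pos: [0.6449, 0.0261, 0.216]
ee_rot: [1.517, 1.567, -0.068]
wrist_force: [0.9, -0.4, 0.6]
width: 0.0444
```

```bash
python3 plan.py 480 -60 210 -0.65
```

```text
t 24.80 tcp [644.9  26.1 216. ] jaw -0.81 w 44.4 F [ 0.9 -0.4  0.6] q6 -0.03
shift [ 0.0055 -0.1637  0.0884] roll -0.0028 rows 4.5 0.0
```

{"name": "send_rows", "arguments": {
  "increments": [
    [-0.05,0,-0.04,0,0],
    [-0.05,0,-0.08,0,0],
    [-0.05,0,-0.12,0,0],
    [-0.05,0,-0.16,0,0],
    [-0.05,0,-0.2,0,0]
  ]
}}

```text
time: 25.22
tool_pos: [0.4426, 0.029, 0.2122]
ee_rot: [-0.013, 1.571, -1.598]
wrist_force: [0.9, -0.2, 1.8]
width: 0.0451
```

{"name": "send_rows", "arguments": {
  "increments": [
    [-0.05,0,-0.04,0,0],
    [-0.05,0,-0.06,0,0],
    [-0.05,0,-0.06,0,0],
    [-0.05,0,-0.06,0,0]
  ]
}}

```text
time: 25.55
tool_pos: [0.3845, 0.0298, 0.2131]
ee_rot: [1.488, 1.568, -0.097]
wrist_force: [-0.1, -0.5, -0.0]
width: 0.0448
```

Run:
```python
from m import *
s=robot.snapshot("side"); t=robot.snapshot("top"); crop(s,210,100,350,230,5,"s23"); crop(t,275,105,395,205,5.5,"t23")
np.save("t5.npy",t,allow_pickle=True)
cv2.imwrite("pics/topend.png",t["image"][:,:,::-1]); cv2.imwrite("pics/sideend.png",s["image"][:,:,::-1])
t0=np.load("t0.npy",allow_pickle=True).item()
for nm,(x0,y0,x1,y1) in(("bottle",(425,100,480,165)),("dish",(180,110,230,160))):
    print(nm,np.abs(t["image"][y0:y1,x0:x1].astype(int)-t0["image"][y0:y1,x0:x1]).mean())
```

```text
bottle 4.6561305361305365
dish 5.635866666666667
```

View pics/s23.png

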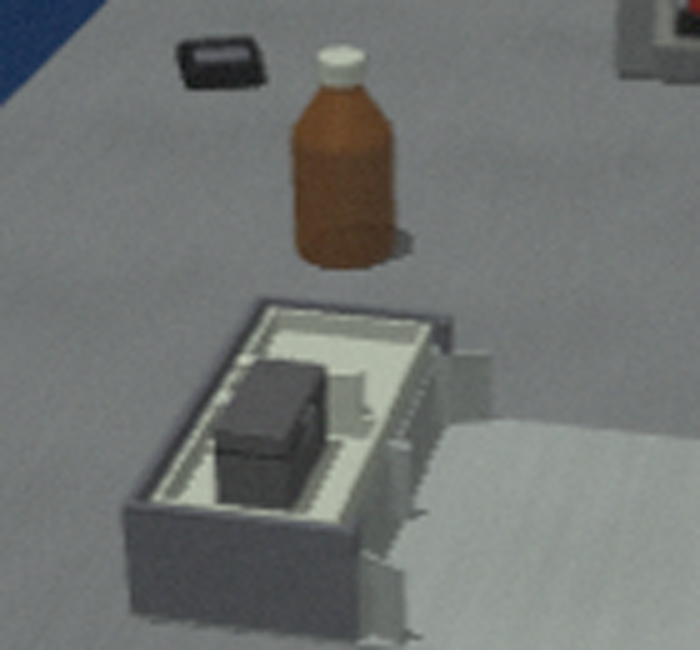

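View pics/t23.png

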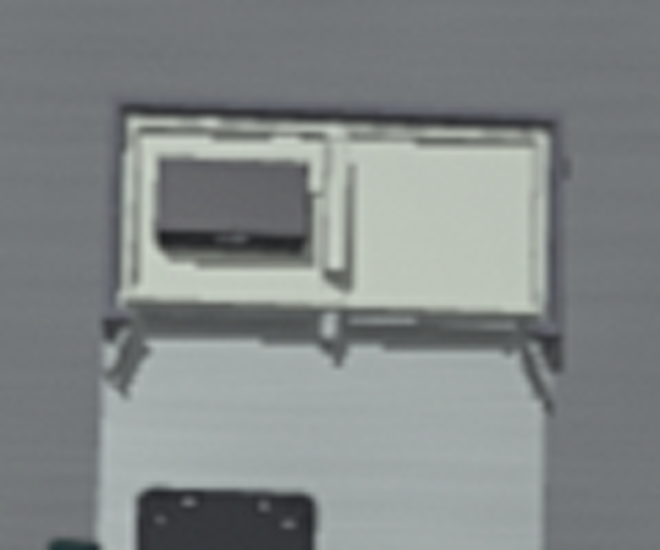

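View pics/topend.png

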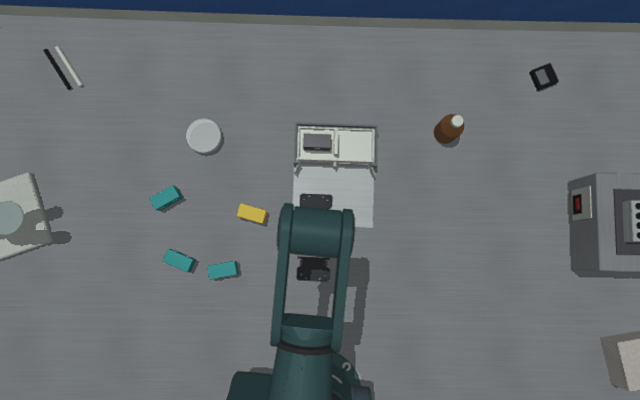

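Run:
```python
from m import *
t=np.load("t5.npy",allow_pickle=True).item(); e=lambda x,y:((x+.5)/5.5-.5+275,(y+.5)/5.5-.5+105)
P=plane(t,[e(126,115),e(551,127),e(544,318),e(119,304)],.062)[:,:2]*1000; print(P.round(1).tolist(),P.mean(0).round(1))
print([np.round(v,1) for v in cv2.minAreaRect(P.astype(np.float32))])
Q=plane(t,[e(160,157),e(310,163),e(306,239),e(156,233)],.096)[:,:2]*1000; print([np.round(v,1) for v in cv2.minAreaRect(Q.astype(np.float32))])
robot.close_job()
```

```text
[[689.8, 78.8], [689.6, -126.6], [596.0, -124.5], [597.1, 79.5]] [643.1 -23.2]
[array([643.4, -23.6]), array([205.5,  93.7]), np.float64(89.7)]
[array([642.6,  26.4]), array([71. , 36.4]), np.float64(89.3)]
the job is handed in; nothing more can be done
```

I packed the box in the order asked and handed the job in at about 26 s of the 72 s; no verdict came back.

- **Block:** I gripped it near its rear end, lined it up and slid it along the apron into the bay. I then let go and pushed it with the fingers until the force rose to 13 N at the back wall. The top view put its centre at x 645.5 mm, against 643.8 mm for the stored block; the box's slight turn accounts for most of that difference.
- **Tray:** I lowered it between the walls without contact until it rested on the ledges. The last view showed its centre at (643, -23) mm, within about 1 mm of its seat, and squared to the box to within about 0.5°. The edges I marked by eye gave 205 x 94 mm for the 200 x 88 mm tray, so that check is only good to about 2–3 mm per edge.
- **Slide case:** The grey case stands upright in the left compartment, lengthways across the box. Its top measured 71 x 36 mm, centred at (643, 26) mm.
- **Bystanders:** The bottle, the dishes and the lookalike cases appear where they started. I never moved near the bottle or the dishes.

The two cameras disagreed by 1–4 mm, mostly along y. I mainly used the top camera, since it matched the robot's position when it gripped the block.

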